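# Load the hot grooming-tool steriliser with a lid lifter

## Task

Move the pill bottle off the cork mat and stand it on the acrylic shelf, then take the blue-handled lid lifter from the chrome rail, lift the hot red lid off the steriliser by its loop, keeping it level, and set it gently down flat on the cork mat. Put every grooming tool that is lying on the counter into the steriliser, then use the lifter again to put the lid back so that it sits fully home, and hang the lifter back on the two prongs of the rail. The lid is hot, so never touch it with the gripper or arm, never tip or drop it, and leave the other toiletries where they are.

Things in the scene. Friction and masses are not known exactly. Their poses are not given: they have to be found in the camera images.
- pot: Steriliser: round open steel pot fixed to the counter (its place varies), outer radius 82, inner radius 78, rim 80 above the counter, inner floor 8 above it. Origin: centre of the underside, on the counter; z up. Its yaw does not matter.
- lid: Hot loose lid of the pot, about 0.25 kg: steel plug (radius 66 at the bottom, 72 at the top, z 0 to 6), red disc of radius 86 (z 6 to 10), steel loop handle above. Origin: centre of the plug's underside; z up. Fully home on the pot its origin is 74 above the pot's origin and centred (about 6 play); on the mat its origin is 6 above the counter.
- lid_loop (a point): Middle of the level top bar of the lid's loop, 56 above the lid's origin. The bar is 8 thick and runs along the lid's y axis between posts at y = -34 and +34; the opening under it is 60 wide and 42 high (lid z 10 to 52), open along the lid's x axis from both sides.
- mat: Cork disc fixed to the counter, radius 85, 6 thick, where the hot lid is set down; the pot and the mat may change places. Origin: centre of the underside, on the counter.
- rail: Chrome hook rail fixed to the counter: two level prongs (12 wide, tops at z 98) at y = -28 and +28, 44 clear between them, along x from the free ends at x = -74 (stops 9 high at x = -74 to -68) to the crossbar at x = 80. Posts and a thin bar at x = 80 reach z 150; nothing above the prongs. Origin: on the counter, below where the lifter's handle axis hangs.
- rail_rest (a point): Where the lifter's origin is when it hangs properly: 20 above the rail's origin, the lifter's axes parallel to the rail's. 20 mm away along x still hangs.
- lifter: Lid lifter, 0.22 kg, hanging on the rail: C-shaped steel hook 14 wide. Prong z 0 to 6, x = -50 to +30 (free end, tip upturned to z 17 at x = 22 to 30); stem x = -50 to -40, up to z 78; flange z 78 to 84, x = -50 to 30, 76 wide in y, its underside resting on the rail's prongs; handle above. Origin: underside of the prong, below the handle's middle. Lifts straight up off the rail.
- lifter_grip (a point): Middle of the lifter's blue handle block, 108 above its origin: x = -20 to 20, 22 wide in y, z 84 to 132 of the lifter; gripped from above across y. In use the prong enters the loop along the lifter's +x until the bar is over the lifter's origin, then rises: the lid hangs with its origin 46 below the lifter's origin.
- shelf: Clear pale-blue acrylic shelf fixed to the counter, 150 (x) by 130 (y), flat top at z 35, no rim. Origin: on the counter below its centre.
- bottle: Closed white pill bottle with a blue label, radius 31, 72 high, about 0.12 kg, at the start standing on the cork mat. Origin: centre of its underside; z up.
- tweezers: Grooming tool (may be absent): steel tweezers 105 long along x, 12 high and about 14 to 16 wide in y, about 0.04 kg, lying on the counter. Origin: underside, near mid-length.
- clippers: Grooming tool (may be absent): steel nail clippers 84 long along x, 16 wide in y, 16 to 21 high, about 0.05 kg, lying on the counter. Origin: underside at mid-length.
- clip: Grooming tool (may be absent): green plastic hair clip 95 long along x, 20 wide in y, about 20 high, about 0.03 kg, lying on the counter. Origin: underside at mid-length.
- tumbler: Bystander: glass tumbler, radius 36, 100 high. Origin: centre of the underside.
- mug: Bystander: blue mug, radius 38, 90 high, handle at +y. Origin: centre of the underside.
- soap: Bystander: amber soap bottle, radius 32, 150 high. Origin: centre of the underside.
- cream: Bystander: low white cream jar with orange cap, radius 28, 40 high. Origin: centre of the underside.
- candle: Bystander: low amber candle jar with wooden cap, radius 26, 50 high. Origin: centre of the underside.
- deodorant: Bystander: grey deodorant stick with black cap, radius 24, 75 high. Origin: centre of the underside.
Things that resemble listed ones, but are neither listed nor needed, are in the scene too. Leave any orange or yellow look-alike of the tweezers alone.

How it is judged:
By the outcome, as a careful person would: the job done as asked, in the order asked, and still so for the second after the job is handed in, with the robot touching nothing.
Of tweezers, clippers, clip only 1 to 3 are there at a start; the rules pass over those that are not, and their reading is None.
At some moment in a run one of tweezers, clippers, clip, bottle may be knocked a few centimetres aside while the robot is not near it.
It also fails if it takes over 210 s, if anything falls off the work surface, if the arm or the gripper's body presses on something with over 40 N, if the wrist force passes 120 N, or if a joint passes its speed limit or range.

## Robot

A 7-joint arm with a two-finger parallel gripper is mounted at the origin on the work surface. World frame = base frame: x ahead of the robot, y to its left, z up, the work surface at z = 0. Lengths are in mm, angles in degrees, forces in N, time in s.
With the tool pointing down it reaches from about 425 to 975 mm from the base axis. Payload 16.7 kg.
Tool frame: the origin (TCP) lies on the centre line of the jaws, within the pads' length; the fingertips stand 17 mm ahead of it and the grasp point (between the pads) lies 2 mm behind it; z points along the fingers, y is the direction in which the jaws open and shut (so a half turn about z gives the same grasp; the last joint's range is limited). The gripper opens to 85 mm and grips with 20 to 120 N. Pads are 22 mm wide; open, the fingers measure 114 mm over their backs; the gripper's body (76 mm by 85 mm) begins 54 mm behind the grasp point. The pads swing forward as they close: fully open they stand 13 mm farther back than shut.
Start: joints at [-85.113, 24.414, 4.234, 92.017, -1.954, 63.644, -3.845], TCP at [157.046, 656.44, 248.302] pointing down, gripper open.
Joint ranges: [-163.25, 163.25], [-28.42, 122.38], [-70.27, 78.77], [12.13, 141.07], [-58.53, 238.53], [9.26, 117.41], [-156.51, 156.51]. Speed limits (degrees/s): [108.29, 108.29, 136.94, 136.94, 172.46, 172.46, 172.46].

## Interface

Orientations are given as a 3x3 rotation matrix whose columns are the frame's x, y, z axes.
In Python, from station import bot gives the robot as it stands.
- The arm moves only by the tool move_arm, never from a script. Its argument "targets" is a list of rows, each a list of 7 numbers: the opening in per cent of the stroke, from 0 (shut) to 100 (fully open), then the shift along the world's x, y, z each as a share of 2.5 cm, from -1 to 1, then the turn, a rotation vector about the world's x, y, z each as a share of 0.08 rad, from -1 to 1. A call has 1 to 10 rows; each row shifts and turns the commanded pose from where the row before left it; what a row does not reach is not made up. A row lasts 1/12 s, in which the tool goes at most 41.7 mm and 7.16 degrees, less where a joint would pass 70% of its speed; a pose out of reach is approached as far as the arm can. A call with a number of a shift or a turn outside -1 to 1 is refused whole. A call with a gripper value outside its range is refused whole. The fingers move at their own pace and stop on an object; "grip_force" is the grip in N (left out, the last holds). Time passes only in rows, so rows that do not move let the fingers close. It gives the time, the measured TCP pose, the force and the opening at its end, in the units of the state.
- bot.observe(): the state, without advancing time (a new reading comes with each control period).
- bot.capture(name): name is "scene" or "top" or "wrist"; returns a dict with "pixels" (480x640x3 uint8, blue, green, red), "mtx" (3x3 intrinsics, pixels), "dist_coeffs" ([k1, k2, p1, p2, k3] as OpenCV has them; the pictures are not rectified), "rvec" (rotation vector, rad) and "tvec" (3), from world to camera coordinates, as OpenCV has them; the wrist camera has in their place "T_tool_cam" (4x4, takes a point from camera to tool coordinates, whose origin is the TCP and whose axes are the flange's). Camera axes: x right, y down, z forward; pixel columns grow to the right and rows downward; lengths in mm; the calibration is good to about 2 mm. A picture is of the moment at which its call begins: read the wrist's pose just before it. There is no depth.
- bot.hand_in(): hands the job in, once; it reports no verdict.
The state is a dict: "t": time; "joints": joint angles; "dq": joint speeds; "tau": joint torques, N m; "tool_pos": TCP position; "orientation": TCP orientation; "force": force on the tool from outside, world axes, zero at the start; "ft_torque": the same for the moment, N m; "gripper_width": finger opening in mm.
Only numpy, scipy, OpenCV 4.12 (cv2) and the standard library are available. Lean on these libraries where they do the work, as an engineer would, in place of code of your own. Each camera call takes 0.05 s, during which the arm holds its last target. There are 200 camera calls.

## Working session

There is one attempt and no reset: what is moved stays moved. The work goes in short steps, Python scripts to look and compute and a tool call to move; the robot and the scene stay as the last step left them, time stands still between calls to the robot, and variables do not carry over. Pictures are saved under pics/ and viewed, about 12 in all and at most 16, crops included, and the job is handed in when it is done.

Besides the shell and the picture viewer there is one more tool, called after "Call:" by a JSON object that holds its "name" and its "arguments", one argument or row to a line. move_arm: Moves the arm, as the interface text tells. Shift numbers are shares of 2.5 cm and turn numbers shares of 0.08 rad, none past 1 either way. Its arguments: {"type":"object","properties":{"targets":{"type":"array","items":{"type":"array","items":{"type":"number"}}},"grip_force":{"type":"number"}},"required":["targets"]}

```bash
mkdir -p pics; ls; cat > h.py <<'E'
import cv2, numpy as np, json
from station import bot
def cap(n):
    s=bot.observe(); c=bot.capture(n)
    c={k:(np.array(v) if not isinstance(v,str) else v) for k,v in c.items()}
    if n=='wrist':
        T=np.eye(4);T[:3,:3]=np.array(s['orientation']);T[:3,3]=s['tool_pos']
        c['W']=T@c['T_tool_cam']
    else:
        R=cv2.Rodrigues(c['rvec'].astype(float))[0];W=np.eye(4);W[:3,:3]=R.T;W[:3,3]=(-R.T@c['tvec'].reshape(3));c['W']=W
    return c
def rays(c,uv):
    p=cv2.undistortPoints(np.array(uv,float).reshape(-1,1,2),c['mtx'].astype(float),c['dist_coeffs'].astype(float)).reshape(-1,2)
    d=np.c_[p,np.ones(len(p))]@c['W'][:3,:3].T
    return c['W'][:3,3],d
def onz(c,uv,z):
    o,d=rays(c,uv); return o+d*((z-o[2])/d[:,2])[:,None]
def proj(c,P):
    Wi=np.linalg.inv(c['W']); return cv2.projectPoints(np.array(P,float).reshape(-1,1,3),cv2.Rodrigues(Wi[:3,:3])[0],Wi[:3,3],c['mtx'].astype(float),c['dist_coeffs'].astype(float))[0].reshape(-1,2)
def tri(c1,u1,c2,u2):
    o1,d1=rays(c1,[u1]);o2,d2=rays(c2,[u2]);d1=d1[0]/np.linalg.norm(d1[0]);d2=d2[0]/np.linalg.norm(d2[0])
    A=np.c_[d1,-d2];s=np.linalg.lstsq(A,o2-o1,rcond=None)[0];p,q=o1+d1*s[0],o2+d2*s[1]
    return (p+q)/2,np.linalg.norm(p-q)
def save(c,n): cv2.imwrite('pics/'+n,c['pixels'])
E
python3 - <<'E'
from h import *
for n in('scene','top','wrist'):
    c=cap(n);save(c,n+'0.png');print(n,c['W'].round(2).tolist(),c['mtx'].round(1).tolist(),c['dist_coeffs'])
    np.savez('pics/'+n+'0.npz',**c)
print(bot.observe())
E
```

```text
pics
scene [[0.74, 0.51, -0.44, 1006.2], [0.67, -0.55, 0.49, -430.75], [0.01, -0.66, -0.75, 929.58], [0.0, 0.0, 0.0, 1.0]] [[443.0, 0.0, 322.4], [0.0, 443.0, 237.8], [0.0, 0.0, 1.0]] [-0.01253144  0.          0.          0.          0.        ]
top [[-0.02, -1.0, 0.06, 442.36], [-1.0, 0.02, -0.01, 86.52], [0.01, -0.06, -1.0, 1421.13], [0.0, 0.0, 0.0, 1.0]] [[604.7, 0.0, 317.1], [0.0, 604.7, 241.6], [0.0, 0.0, 1.0]] [0.03202307 0.         0.         0.         0.        ]
wrist [[0.23, 0.93, 0.28, 86.51], [0.97, -0.22, -0.07, 673.39], [-0.0, 0.29, -0.96, 372.62], [0.0, 0.0, 0.0, 1.0]] [[429.0, 0.0, 316.1], [0.0, 429.0, 235.5], [0.0, 0.0, 1.0]] [-0.04300639  0.          0.          0.          0.        ]
{'t': 0.15, 'joints': array([-85.11296913,  24.44060203,   4.23306386,  92.0416995 ,
        -1.95420717,  63.64461942,  -3.84482891]), 'dq': array([-0.00634768, -0.09032698,  0.0296978 , -0.06885856, -0.15636644,
       -0.0088383 , -0.12065735]), 'tau': array([ 6.01180960e-03, -9.50313807e+01,  3.76446605e+00, -4.63765776e+01,
        1.94868003e-02,  7.61320407e-03,  1.20256973e-05]), 'tool_pos': array([156.9997641 , 656.1923832 , 247.79804687]), 'orientation': array([[-9.72547733e-01,  2.32703418e-01, -1.60852563e-04],
       [ 2.32703465e-01,  9.72547279e-01, -9.41742499e-04],
       [-6.27099759e-05, -9.53320481e-04, -9.99999544e-01]]), 'force': array([-0.18863314, -0.8925417 , -0.23787966]), 'ft_torque': array([-0.03715384,  0.04074744,  0.01117138]), 'gripper_width': 85.17601432275976}
```

View pics/scene0.png

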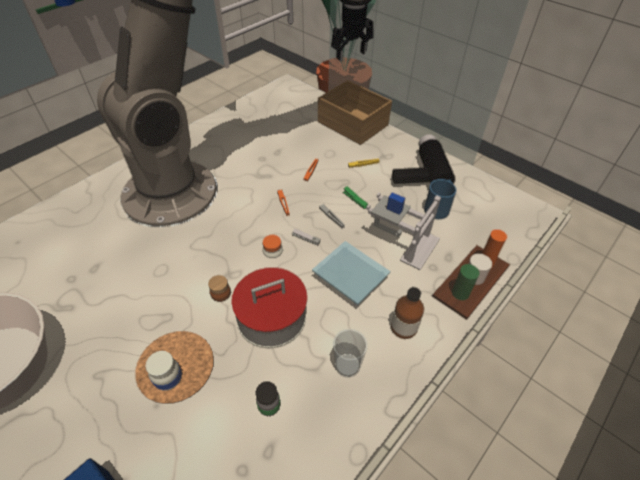

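View pics/top0.png

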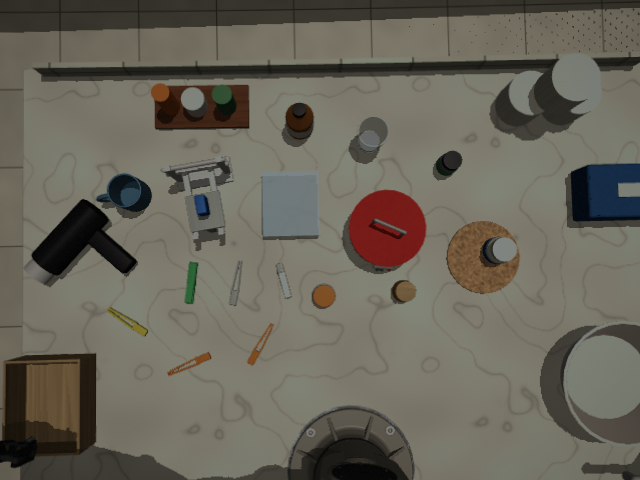

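The scene view shows the red lid on the pot at about (270,300), the bottle on the mat at (163,370), the shelf at (350,272) and the rail with its blue handle at (397,204).

In the top view:
- Clip, green: (191,282).
- Steel tweezers: (236,283).
- Clippers: (284,280).
- Look-alikes, orange and yellow: (128,320), (190,363) and (260,343).
- Rail: (205,205).
- Shelf: (290,205).
- Lid: (387,228).
- Mat: (483,257), with the bottle at (500,250).

Next I'll enlarge the tool area and measure.

```bash
python3 - <<'E'
from h import *
t=dict(np.load('pics/top0.npz'));s=dict(np.load('pics/scene0.npz'))
im=t['pixels']; a=cv2.resize(im[150:310,150:350],None,fx=4,fy=4,interpolation=cv2.INTER_CUBIC)[:, :800]
cv2.imwrite('pics/crop_top.png',a[:600])
si=s['pixels']; b=cv2.resize(si[170:270,270:460],None,fx=4,fy=4,interpolation=cv2.INTER_CUBIC); cv2.imwrite('pics/crop_scene.png',b)
def blobs(c,f,roi,amin):
    hsv=cv2.cvtColor(c['pixels'],cv2.COLOR_BGR2HSV).astype(int);m=f(hsv[...,0],hsv[...,1],hsv[...,2]).astype(np.uint8)*255
    z=np.zeros_like(m);x0,y0,x1,y1=roi;z[y0:y1,x0:x1]=m[y0:y1,x0:x1]
    for k in cv2.findContours(z,cv2.RETR_EXTERNAL,cv2.CHAIN_APPROX_NONE)[0]:
        if cv2.contourArea(k)>=amin: yield k
F={'red':lambda h,s,v:((h<6)|(h>174))&(s>150)&(v>60),'green':lambda h,s,v:(h>45)&(h<80)&(s>100),'blue':lambda h,s,v:(h>105)&(h<130)&(s>120),'cork':lambda h,s,v:(h>6)&(h<20)&(s>90)&(v>80),'shelf':lambda h,s,v:(h>85)&(h<110)&(s>20)&(s<90)&(v>120)}
for n,f in F.items():
  for nm,c in(('top',t),('scene',s)):
    for k in blobs(c,f,(100,60,640,420) if nm=='top' else (130,150,520,420),60):
        r=cv2.minAreaRect(k); e=cv2.fitEllipse(k) if len(k)>5 else None
        print(n,nm,'rect',np.round(r[0],1),np.round(r[1],1),round(r[2],1),'ell',np.round(e[0],1),np.round(e[1],1), cv2.contourArea(k))
E
```

```text
red top rect [387. 228.] [76. 76.] 90.0 ell [386.9 227.9] [75.7 75.9] 4508.5
red scene rect [268.9 299.5] [61.9 74. ] 82.9 ell [268.9 299.4] [61.5 73.9] 3569.5
green top rect [191.  282.2] [ 8.  40.2] 6.5 ell [190.9 282.7] [ 7.8 55. ] 272.0
green top rect [227.  106.5] [15.5 17.6] 67.4 ell [226.8 105.8] [16.  18.5] 182.5
green scene rect [354.9 197.7] [27.6  5.7] 40.6 ell [354.2 196.7] [ 5.2 31.6] 106.5
blue top rect [201.5 204.9] [20.7 12.2] 80.5 ell [201.5 205.2] [12.5 22.8] 212.5
blue top rect [605.7 192.1] [55.4 68.6] 88.0 ell [604.6 192.7] [63.1 75.5] 3220.5
blue scene rect [395.2 202.6] [15.2 15.2] 26.6 ell [395.7 202.1] [13.8 17. ] 146.0
cork top rect [188.5 364.5] [ 7.6 46.1] 63.4 ell [193.1 362.1] [ 6.5 57.5] 246.0
cork top rect [260.  343.5] [ 7.6 45.6] 26.6 ell [258.3 347.6] [ 6.7 54.1] 249.0
cork top rect [323.5 295.5] [21. 21.] 90.0 ell [323.7 295.5] [21.2 21.3] 353.0
cork top rect [405.3 291.3] [19.1 18.4] 45.0 ell [405.2 290.9] [18.5 19.4] 279.5
cork top rect [482.5 256.5] [71. 71.] 90.0 ell [482.2 257. ] [68.3 69.7] 2999.5
cork top rect [160.  92.] [18. 18.] 90.0 ell [159.7  92. ] [17.6 17.9] 245.5
cork scene rect [174.  366.5] [71. 76.] 90.0 ell [174.  366.8] [65.4 81.5] 4187.0
cork scene rect [408.9 310.2] [27.3 25.1] 15.9 ell [409.4 310.1] [24.  27.8] 474.5
cork scene rect [219. 288.] [24. 20.] 90.0 ell [218.5 287.7] [19.  24.9] 364.0
cork scene rect [271.  242.5] [17. 18.] 90.0 ell [271.5 242.7] [17.1 18.1] 241.0
cork scene rect [478.3 270.4] [40.9 92.5] 38.7 ell [473.8 275.6] [40.  92.4] 1609.0
cork scene rect [283.6 202.1] [26.6  6.3] 68.2 ell [282.8 200.2] [ 5.6 29.3] 117.0
cork scene rect [310.4 169.2] [ 5.4 24.1] 26.6 ell [310.1 170.1] [ 5.2 26.8] 101.5
shelf top rect [290.  203.5] [63. 54.] 90.0 ell [287.4 205.4] [55.  76.1] 2853.5
shelf scene rect [350.7 271.5] [60.3 43.1] 36.4 ell [350.7 272.6] [45.5 64.8] 2086.5
```

View pics/crop_top.png

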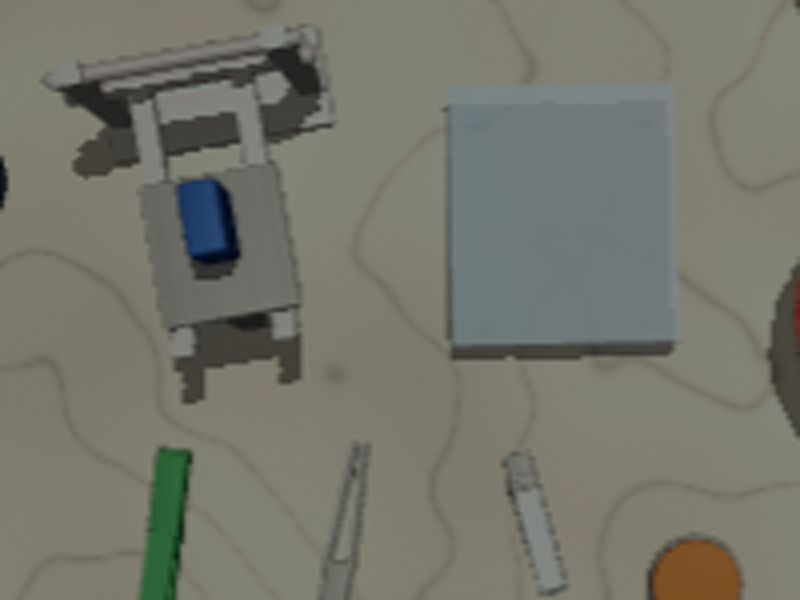

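View pics/crop_scene.png

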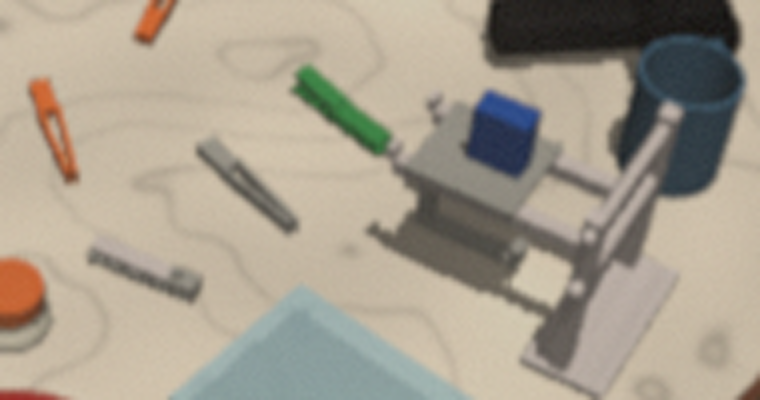

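The enlarged crop confirms the targets: green clip, steel tweezers and steel clippers are all present. The orange and yellow tweezers are the look-alikes, and I'll leave them alone. The rail's free ends point toward the robot, and the blue handle is at crop (205,220).

```bash
python3 - <<'E'
from h import *
t=dict(np.load('pics/top0.npz'));s=dict(np.load('pics/scene0.npz'))
def p(n,u,z): print(n,onz(t,[u],z).round(0).tolist() if np.ndim(u)==1 else onz(t,u,z).round(0).tolist())
print('lid tri',tri(t,(386.9,227.9),s,(268.9,299.4)))
print('mat tri',tri(t,(482.5,256.5),s,(174,366.8)))
print('shelf tri',tri(t,(290,205.5),s,(350.7,272.2)))
print('bottle tri',tri(t,(502,249),s,(160.5,359)))
print('clip tri',tri(t,(191,282.2),s,(354.9,197.7)))
print('blue top',tri(t,(201,203),s,(397,199)))
a=onz(t,[(375.5,221.5),(405,235)],126);print('bar',a,np.degrees(np.arctan2(*(a[0]-a[1])[[1,0]])))
f=lambda x,y:(150+x/4,150+y/4)
a=onz(t,[f(183,342),f(285,322),f(145,108),f(245,90)],98);print('rail',a.round(1).tolist())
a=onz(t,[f(x,y) for x,y in((142,186),(276,166),(167,325),(299,302))],104);print('flange',a.round(1).tolist())
a=onz(t,[f(450,103),f(668,100),f(453,343),f(673,343)],35);print('shelf',a.round(1).tolist())
print('clipper',onz(t,[f(517,455),f(553,590)],16).round(1).tolist())
a=onz(t,[(238,261),(233,305)],10);print('tweez',a.round(1).tolist())
# bottle cap circles
for c,n,roi in((t,'top',(480,230,525,270)),(s,'scene',(140,340,190,395))):
    h=cv2.cvtColor(c['pixels'],cv2.COLOR_BGR2HSV).astype(int);m=((h[...,1]<60)&(h[...,2]>120)).astype(np.uint8)
    x0,y0,x1,y1=roi;k=max(cv2.findContours(m[y0:y1,x0:x1].copy(),0,1)[0],key=cv2.contourArea);print(n,cv2.boundingRect(k),[(a[0]+x0,a[1]+y0) for a in [cv2.minEnclosingCircle(k)[0]]],cv2.minEnclosingCircle(k)[1])
E
```

```text
lid tri (array([549.02461679, -90.97416105,  76.38218796]), np.float64(3.37509669763666))
mat tri (array([ 4.82659096e+02, -3.24600029e+02, -4.64998700e-01]), np.float64(4.081659743150049))
shelf tri (array([611.74520997, 127.23350089,  21.57229711]), np.float64(0.18862155631862154))
bottle tri (array([ 496.18194274, -343.28477734,   84.90457393]), np.float64(2.8575426906404697))
clip tri (array([437.90968322, 359.62817198,   8.26937543]), np.float64(3.2375083531664344))
blue top (array([604.90517111, 310.42696293, 146.52541177]), np.float64(2.2766136654346707))
bar [[ 560.48912072  -59.04263877  126.        ]
 [ 529.97400526 -121.653263    126.        ]] 64.01635932611627
rail [[540.8, 332.0, 98.0], [550.6, 276.4, 98.0], [670.1, 351.2, 98.0], [679.0, 296.5, 98.0]]
flange [[626.2, 352.2, 104.0], [635.7, 279.2, 104.0], [549.9, 339.4, 104.0], [560.9, 267.7, 104.0]]
shelf [[680.4, 188.8, 35.0], [679.6, 63.0, 35.0], [541.6, 189.5, 35.0], [538.8, 63.3, 35.0]]
clipper [[477.0, 155.0, 16.0], [398.5, 135.7, 16.0]]
tweez [[485.7, 251.1, 10.0], [384.1, 264.1, 10.0]]
top (13, 7, 24, 24) [(504.5786876678467, 248.92950820922852)] 11.943635940551758
scene (6, 11, 31, 33) [(160.1303310394287, 367.1398105621338)] 16.597322463989258
```

Call:
{"name": "move_arm", "arguments": {
  "targets": [
    [100,0.8,-0.9,0.2,0,0,0],
    [100,0.8,-0.9,0.2,0,0,0],
    [100,0.8,-0.9,0.2,0,0,0],
    [100,0.8,-0.9,0,0,0,0],
    [100,0.8,-0.9,0,0,0,0],
    [100,0.8,-0.9,0,0,0,0],
    [100,0.8,-0.9,0,0,0,0],
    [100,0.8,-0.9,0,0,0,0],
    [100,0.8,-0.9,0,0,0,0],
    [100,0.8,-0.9,0,0,0,0]
  ]
}}

```text
t: 0.98
tool_pos: [357.8, 430.1, 263.2]
orientation: [[-0.973, 0.233, -0.0], [0.233, 0.973, -0.0], [0.0, -0.0, -1.0]]
force: [0.1, 0.3, -0.2]
gripper_width: 85.2
```

Call:
{"name": "move_arm", "arguments": {
  "targets": [
    [100,0.8,-0.9,0,0,0,0],
    [100,0.8,-0.9,0,0,0,0],
    [100,0.8,-0.9,0,0,0,0],
    [100,0.8,-0.9,0,0,0,0],
    [100,0.8,-0.9,0,0,0,0],
    [100,0.8,-0.9,0,0,0,0],
    [100,0.8,-0.9,0,0,0,0],
    [100,0.8,-0.9,0,0,0,0],
    [100,0.8,-0.9,0,0,0,0],
    [100,0.8,-0.9,0,0,0,0]
  ]
}}

```text
t: 1.82
tool_pos: [557.7, 205.2, 263.2]
orientation: [[-0.973, 0.233, -0.0], [0.233, 0.973, -0.0], [0.0, -0.0, -1.0]]
force: [0.5, 0.9, -0.8]
gripper_width: 85.2
```

Call:
{"name": "move_arm", "arguments": {
  "targets": [
    [100,-0.1,-1,0,0,0,0],
    [100,-0.1,-1,0,0,0,0],
    [100,-0.1,-1,0,0,0,0],
    [100,-0.1,-1,0,0,0,0],
    [100,-0.1,-1,0,0,0,0],
    [100,-0.1,-1,0,0,0,0],
    [100,-0.1,-1,0,0,0,0],
    [100,-0.1,-1,0,0,0,0],
    [100,-0.1,-1,0,0,0,0],
    [100,-0.1,-1,0,0,0,0]
  ]
}}

```text
t: 2.65
tool_pos: [531.6, -44.7, 263.3]
orientation: [[-0.973, 0.233, -0.0], [0.233, 0.973, 0.0], [0.0, 0.0, -1.0]]
force: [0.7, -0.1, 0.1]
gripper_width: 85.5
```

Call:
{"name": "move_arm", "arguments": {
  "targets": [
    [100,-0.1,-1,0,0,0,0],
    [100,-0.1,-1,0,0,0,0],
    [100,-0.1,-1,0,0,0,0],
    [100,-0.1,-1,0,0,0,0],
    [100,-0.1,-1,0,0,0,0],
    [100,-0.1,-1,0,0,0,0],
    [100,-0.1,-1,0,0,0,0],
    [100,-0.1,-1,0,0,0,0],
    [100,0,0,0,0,0,0],
    [100,0,0,0,0,0,0]
  ]
}}

```text
t: 3.48
tool_pos: [511.5, -244.8, 263.1]
orientation: [[-0.972, 0.235, -0.0], [0.235, 0.972, -0.0], [0.0, -0.0, -1.0]]
force: [0.1, 0.1, 0.2]
gripper_width: 85.1
```

```bash
python3 - <<'E'
from h import *
c=cap('wrist');save(c,'w1.png');np.savez('pics/w1.npz',**c)
E
```

Call:
{"name": "move_arm", "arguments": {
  "targets": [
    [100,0,-0.8,0,0,0,0],
    [100,0,-0.8,0,0,0,0],
    [100,0,-0.8,0,0,0,0],
    [100,0,-0.8,0,0,0,0],
    [100,0,0,0,0,0,0]
  ]
}}

```text
t: 3.95
tool_pos: [511.7, -325.8, 263.3]
orientation: [[-0.972, 0.234, -0.0], [0.234, 0.972, -0.001], [-0.0, -0.001, -1.0]]
force: [-1.2, -0.4, 0.2]
gripper_width: 85.3
```

```bash
python3 - <<'E'
from h import *
c=cap('wrist');save(c,'w2.png');np.savez('pics/w2.npz',**c)
w1=dict(np.load('pics/w1.npz'))
cv2.imwrite('pics/w12.png',np.hstack([cv2.resize(w1['pixels'],(400,300)),cv2.resize(c['pixels'],(400,300))]))
E
```

```text
(no output)
```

View pics/w12.png

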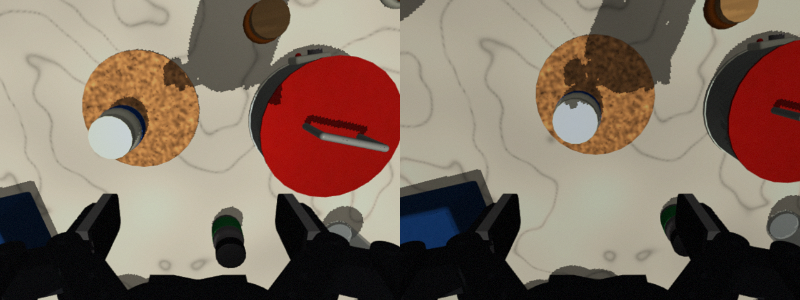

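The wrist pair shows the white cap at about (117,137) and (176,124) in half-frame pixels, the cork mat, and the lid with its loop at (345,138) on the left.

```bash
python3 - <<'E'
from h import *
R=[]
for n in('w1','w2'):
    c=dict(np.load(f'pics/{n}.npz'));h=cv2.cvtColor(c['pixels'],cv2.COLOR_BGR2HSV).astype(int)
    m=((h[...,1]<45)&(h[...,2]>165)).astype(np.uint8);m[300:]=0
    lab=cv2.connectedComponentsWithStats(cv2.morphologyEx(m,cv2.MORPH_OPEN,np.ones((5,5))))
    g=(117*1.6,137*1.6) if n=='w1' else (176*1.6,124*1.6)
    l=lab[1][int(g[1]),int(g[0])];k=max(cv2.findContours((lab[1]==l).astype(np.uint8),0,1)[0],key=cv2.contourArea);hull=cv2.convexHull(k)
    e=cv2.fitEllipse(hull);print(n,e)
    m=((h[...,0]>5)&(h[...,0]<22)&(h[...,1]>90)).astype(np.uint8);m[300:]=0
    ks=cv2.findContours(m,0,1)[0];k=max(ks,key=cv2.contourArea);q=cv2.fitEllipse(cv2.convexHull(k));print(' mat',q,onz(c,[q[0]],6))
    R.append((c,e[0],q[0]))
print('cap',tri(R[0][0],R[0][1],R[1][0],R[1][1]));print('mat',tri(R[0][0],R[0][2],R[1][0],R[1][2]))
E
```

```text
w1 ((205.00083923339844, 186.62225341796875), (421.6108703613281, 562.7510375976562), 135.3850555419922)
 mat ((224.6884765625, 172.68809509277344), (181.83470153808594, 191.9532012939453), 134.3980255126953) [[ 477.79507999 -320.66376807    6.        ]]
w2 ((279.57403564453125, 194.9002685546875), (68.32601928710938, 72.31306457519531), 107.1025161743164)
 mat ((311.98004150390625, 150.6577911376953), (190.47755432128906, 192.3174285888672), 171.5367889404297) [[ 477.62422517 -321.5173632     6.        ]]
cap (array([ 503.65535621, -360.06590859,  -36.82709153]), np.float64(27.66934757191496))
mat (array([ 478.09920199, -321.65736031,    1.92147485]), np.float64(0.1739517993233843))
```

```bash
python3 - <<'E'
from h import *
a,b=[dict(np.load(f'pics/{n}.npz')) for n in('w1','w2')]
g=cv2.medianBlur(cv2.cvtColor(a['pixels'],cv2.COLOR_BGR2GRAY),5)[150:290,100:280]
print(cv2.HoughCircles(g,cv2.HOUGH_GRADIENT,1,30,param1=80,param2=15,minRadius=28,maxRadius=45)+[100,150,0])
print(tri(a,(187,219),b,(279.6,195)),onz(b,[(279.6,195)],78),onz(a,[(187,219)],78))
E
```

```text
[[[177.5        216.5         36.59999847]
  [204.5        185.5         31.        ]]]
(array([ 503.92510463, -354.96383908,   39.46174026]), np.float64(1.0666875207625124)) [[ 496.52348707 -349.81401423   78.        ]] [[ 497.46470863 -340.8890058    78.        ]]
```

Call:
{"name": "move_arm", "arguments": {
  "targets": [
    [100,-0.3,-0.44,-1,0,0,0],
    [100,-0.3,-0.44,-1,0,0,0],
    [100,0,0,-1,0,0,0],
    [100,0,0,-1,0,0,0],
    [100,0,0,-1,0,0,0],
    [100,0,0,-1,0,0,0],
    [100,0,0,-1,0,0,0],
    [100,0,0,-0.8,0,0,0],
    [100,0,0,-0.8,0,0,0],
    [100,0,0,0,0,0,0]
  ]
}}

```text
t: 4.83
tool_pos: [496.2, -342.4, 44.9]
orientation: [[-0.973, 0.231, -0.004], [0.231, 0.973, 0.003], [0.005, 0.002, -1.0]]
force: [-1.1, 0.7, -0.3]
gripper_width: 85.6
```

Call:
{"name": "move_arm", "arguments": {
  "grip_force": 30,
  "targets": [
    [40,0,0,0,0,0,0],
    [40,0,0,0,0,0,0],
    [40,0,0,0,0,0,0],
    [40,0,0,0,0,0,0],
    [40,0,0,0,0,0,0],
    [40,0,0,0,0,0,0]
  ]
}}

```text
t: 5.33
tool_pos: [497.9, -345.5, 49.9]
orientation: [[-0.973, 0.232, 0.002], [0.232, 0.973, -0.0], [-0.002, 0.0, -1.0]]
force: [-0.4, 3.0, 9.6]
gripper_width: 60.2
```

Call:
{"name": "move_arm", "arguments": {
  "targets": [
    [40,0,0,0.4,0,0,0],
    [40,0,0,0.8,0,0,0],
    [40,0,0,1,0,0,0],
    [40,0,0,1,0,0,0],
    [40,0,0,1,0,0,0],
    [40,0,0,1,0,0,0],
    [40,0,0,1,0,0,0],
    [40,0,0,1,0,0,0],
    [40,0,0.4,0,0,0,0],
    [40,0.2,0.8,0,0,0,0]
  ]
}}

```text
t: 6.17
tool_pos: [501.4, -317.8, 231.1]
orientation: [[-0.972, 0.236, 0.004], [0.236, 0.972, -0.002], [-0.004, -0.001, -1.0]]
force: [0.8, 0.8, -1.2]
gripper_width: 59.8
```

Call:
{"name": "move_arm", "arguments": {
  "targets": [
    [40,0.2,0.9,0,0,0,0],
    [40,0.24,1,0,0,0,0],
    [40,0.24,1,0,0,0,0],
    [40,0.24,1,0,0,0,0],
    [40,0.24,1,0,0,0,0],
    [40,0.24,1,0,0,0,0],
    [40,0.24,1,0,0,0,0],
    [40,0.24,1,0,0,0,0],
    [40,0.24,1,0,0,0,0],
    [40,0.24,1,0,0,0,0]
  ]
}}

```text
t: 7.0
tool_pos: [561.0, -66.7, 229.2]
orientation: [[-0.973, 0.233, 0.001], [0.233, 0.973, 0.0], [-0.001, 0.0, -1.0]]
force: [1.3, 0.0, -1.2]
gripper_width: 60.4
```

Call:
{"name": "move_arm", "arguments": {
  "targets": [
    [40,0.25,1,0,0,0,0],
    [40,0.25,1,0,0,0,0],
    [40,0.25,1,0,0,0,0],
    [40,0.25,1,0,0,0,0],
    [40,0.25,0.9,0,0,0,0],
    [40,0.25,0.7,0,0,0,0],
    [40,0.2,0.5,0,0,0,0],
    [40,0,0.3,0,0,0,0],
    [40,0,0,0,0,0,0],
    [40,0,0,0,0,0,0]
  ]
}}

```text
t: 7.83
tool_pos: [603.3, 91.0, 228.3]
orientation: [[-0.972, 0.233, -0.0], [0.233, 0.972, -0.001], [0.0, -0.001, -1.0]]
force: [1.1, -1.1, -1.4]
gripper_width: 60.0
```

Call:
{"name": "move_arm", "arguments": {
  "targets": [
    [40,0.1,0.7,0,0,0,0],
    [40,0.1,0.7,-0.5,0,0,0],
    [40,0,0,-1,0,0,0],
    [40,0,0,-1,0,0,0],
    [40,0,0,-1,0,0,0],
    [40,0,0,-1,0,0,0],
    [40,0,0,-0.8,0,0,0],
    [40,0,0,-0.3,0,0,0],
    [40,0,0,0,0,0,0],
    [40,0,0,0,0,0,0]
  ]
}}

```text
t: 8.67
tool_pos: [608.7, 126.6, 88.5]
orientation: [[-0.972, 0.233, -0.0], [0.233, 0.972, -0.0], [0.0, -0.0, -1.0]]
force: [-0.2, -0.1, -0.7]
gripper_width: 60.2
```

Call:
{"name": "move_arm", "arguments": {
  "targets": [
    [40,0,0,-0.12,0,0,0],
    [40,0,0,-0.1,0,0,0],
    [40,0,0,0,0,0,0]
  ]
}}

```text
t: 8.92
tool_pos: [608.8, 127.1, 83.2]
orientation: [[-0.973, 0.233, 0.001], [0.233, 0.973, 0.0], [-0.001, 0.001, -1.0]]
force: [-0.6, -0.3, -1.7]
gripper_width: 60.2
```

Call:
{"name": "move_arm", "arguments": {
  "targets": [
    [40,0,0,-0.08,0,0,0],
    [40,0,0,-0.08,0,0,0],
    [40,0,0,0,0,0,0],
    [40,0,0,0,0,0,0]
  ]
}}

```text
t: 9.25
tool_pos: [608.7, 127.0, 78.9]
orientation: [[-0.973, 0.233, 0.0], [0.233, 0.973, 0.0], [-0.0, 0.0, -1.0]]
force: [0.7, 0.2, 0.8]
gripper_width: 59.9
```

Call:
{"name": "move_arm", "arguments": {
  "targets": [
    [40,0,0,-0.06,0,0,0],
    [40,0,0,0,0,0,0],
    [40,0,0,0,0,0,0]
  ]
}}

```text
t: 9.5
tool_pos: [608.8, 127.0, 78.8]
orientation: [[-0.973, 0.233, 0.001], [0.233, 0.973, 0.001], [-0.0, 0.001, -1.0]]
force: [-9.0, -1.3, 24.9]
gripper_width: 59.8
```

Call:
{"name": "move_arm", "arguments": {
  "targets": [
    [40,0,0,-0.06,0,0,0],
    [40,0,0,0,0,0,0],
    [40,0,0,0,0,0,0]
  ]
}}

```text
t: 9.75
tool_pos: [609.4, 126.9, 78.0]
orientation: [[-0.973, 0.233, 0.002], [0.233, 0.973, 0.001], [-0.001, 0.002, -1.0]]
force: [-9.7, -2.6, 34.8]
gripper_width: 59.9
```

Call:
{"name": "move_arm", "arguments": {
  "targets": [
    [40,0,0,0.1,0,0,0],
    [60,0,0,0,0,0,0],
    [100,0,0,0,0,0,0],
    [100,0,0,0,0,0,0],
    [100,0,0,0,0,0,0],
    [100,0,0,0.5,0,0,0],
    [100,0,0,1,0,0,0],
    [100,0,0,1,0,0,0],
    [100,0,0,1,0,0,0],
    [100,0,0,1,0,0,0]
  ]
}}

```text
t: 10.58
tool_pos: [608.5, 126.7, 192.8]
orientation: [[-0.972, 0.233, 0.0], [0.233, 0.972, -0.0], [-0.0, -0.0, -1.0]]
force: [0.3, -0.4, -0.5]
gripper_width: 85.8
```

Call:
{"name": "move_arm", "arguments": {
  "targets": [
    [100,0,0,1,0,0,0],
    [100,0,0,1,0,0,0],
    [100,0,0.5,1,0,0,0],
    [100,0,1,0,0,0,1],
    [100,0,1,0,0,0,1],
    [100,0,1,0,0,0,1],
    [100,0,1,0,0,0,1],
    [100,0,0.7,0,0,0,1],
    [100,0,0,0,0,0,0],
    [100,0,0,0,0,0,0]
  ]
}}

```text
t: 11.42
tool_pos: [608.3, 257.6, 266.3]
orientation: [[-0.986, -0.165, -0.0], [-0.165, 0.986, -0.0], [0.0, -0.0, -1.0]]
force: [1.6, 0.0, -0.5]
gripper_width: 85.3
```

```bash
python3 - <<'E'
from h import *
c=cap('wrist');save(c,'w3.png');np.savez('pics/w3.npz',**c)
E
```

Call:
{"name": "move_arm", "arguments": {
  "targets": [
    [100,0,0.8,0,0,0,0],
    [100,0,0.8,0,0,0,0],
    [100,0,0.6,0,0,0,0],
    [100,0,0,0,0,0,0],
    [100,0,0,0,0,0,0]
  ]
}}

```text
t: 11.88
tool_pos: [608.5, 311.9, 265.8]
orientation: [[-0.986, -0.164, -0.0], [-0.164, 0.986, -0.001], [0.0, -0.001, -1.0]]
force: [0.5, -1.0, -0.0]
gripper_width: 85.4
```

```bash
python3 - <<'E'
from h import *
c=cap('wrist');save(c,'w4.png');np.savez('pics/w4.npz',**c)
w1=dict(np.load('pics/w3.npz'))
cv2.imwrite('pics/w34.png',np.hstack([cv2.resize(w1['pixels'],(400,300)),cv2.resize(c['pixels'],(400,300))]))
for c in (w1,c):
    h=cv2.cvtColor(c['pixels'],cv2.COLOR_BGR2HSV).astype(int);m=((h[...,0]>105)&(h[...,0]<130)&(h[...,1]>150)).astype(np.uint8)
    for k in cv2.findContours(m,0,1)[0]:
        if cv2.contourArea(k)>300: print(cv2.minAreaRect(k),cv2.approxPolyDP(k,4,True).reshape(-1,2).tolist())
E
```

```text
((403.197021484375, 231.5898895263672), (46.607452392578125, 77.52361297607422), 1.9091525077819824) [[384, 193], [380, 246], [389, 268], [420, 270], [427, 211], [409, 193]]
((175.8739013671875, 159.92559814453125), (79.64923095703125, 33.848411560058594), 61.50436782836914) [[142, 133], [167, 138], [185, 157], [189, 187], [180, 203], [196, 180], [193, 156], [171, 135]]
((318.0, 217.5), (77.0, 36.0), 90.0) [[306, 179], [300, 196], [300, 253], [332, 256], [334, 185], [331, 180]]
((107.69915771484375, 153.35687255859375), (80.98834228515625, 40.630558013916016), 70.4417495727539) [[75, 122], [103, 133], [118, 157], [116, 184], [103, 198], [129, 175], [127, 147], [103, 124]]
```

View pics/w34.png

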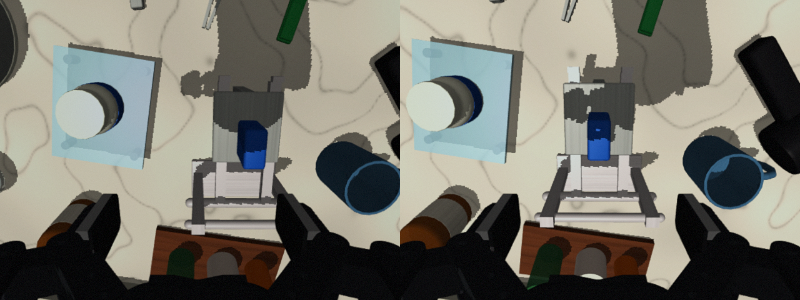

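The pair shows the blue handle at (252,143) and (598,136) of the view. It's aligned with the tool, and the bottle stands on the shelf.

```bash
python3 - <<'E'
from h import *
a,b=[dict(np.load(f'pics/{n}.npz')) for n in('w3','w4')]
print(tri(a,(404.5,269.5),b,(316,255.5)))
R=np.array(bot.observe()['orientation']); ex=-R[:,0]
for z in(128,140,152): 
  P=onz(b,[(300,254),(332,256)],z); print(z,P.round(1).tolist(),(P.mean(0)-20*ex).round(1))
# rail crossbar: prong left/right edges etc, flange corners in b (view px *1.6)
f=lambda x,y:((x-400)*1.6,y*1.6)
print('flange',onz(b,[f(564,83),f(634,83)],104).round(1).tolist(), ex)
print('railprong ends',onz(b,[f(574,68),f(628,68)],107).round(1).tolist())
E
```

```text
(array([621.54824242, 313.46909363, 149.89207802]), np.float64(0.08924225783472602))
128 [[630.0, 304.3, 128.0], [627.9, 325.0, 128.0]] [609.2 311.4 128. ]
140 [[625.7, 304.1, 140.0], [623.8, 323.9, 140.0]] [605.  310.7 140. ]
152 [[621.5, 303.9, 152.0], [619.6, 322.7, 152.0]] [600.8 310.  152. ]
flange [[559.7, 267.6, 104.0], [547.6, 339.7, 104.0]] [ 9.86585828e-01  1.63243379e-01 -6.35894417e-05]
railprong ends [[543.0, 276.0, 107.0], [533.9, 330.3, 107.0]]
```

Call:
{"name": "move_arm", "arguments": {
  "targets": [
    [100,-0.28,-0.06,-1,0,0,0],
    [100,0,0,-1,0,0,0],
    [100,0,0,-1,0,0,0],
    [100,0,0,-1,0,0,0],
    [100,0,0,-0.9,0,0,0],
    [100,0,0,-0.6,0,0,0],
    [100,0,0,0,0,0,0],
    [100,0,0,0,0,0,0]
  ]
}}

```text
t: 12.6
tool_pos: [601.8, 309.1, 128.3]
orientation: [[-0.987, -0.163, -0.001], [-0.163, 0.987, -0.001], [0.001, -0.001, -1.0]]
force: [0.4, 0.1, -0.2]
gripper_width: 85.5
```

Call:
{"name": "move_arm", "arguments": {
  "grip_force": 60,
  "targets": [
    [0,0,0,0,0,0,0],
    [0,0,0,0,0,0,0],
    [0,0,0,0,0,0,0],
    [0,0,0,0,0,0,0],
    [0,0,0,0,0,0,0],
    [0,0,0,0,0,0,0],
    [0,0,0,0,0,0,0],
    [0,0,0,0,0,0,0]
  ]
}}

```text
t: 13.27
tool_pos: [601.8, 310.6, 128.9]
orientation: [[-0.986, -0.164, 0.001], [-0.164, 0.986, 0.0], [-0.001, 0.0, -1.0]]
force: [-0.7, -0.4, 6.6]
gripper_width: 21.3
```

Call:
{"name": "move_arm", "arguments": {
  "targets": [
    [0,0,0,0.3,0,0,0],
    [0,0,0,0.6,0,0,0],
    [0,0,0,1,0,0,0],
    [0,0,0,1,0,0,0],
    [0,0,0,1,0,0,0],
    [0,0,0,1,0,0,0],
    [0,0,0,0.8,0,0,0],
    [0,0,0,0.3,0,0,0],
    [0,-0.3,-0.5,0,0,0,0],
    [0,-0.3,-0.8,0,0,0,0]
  ]
}}

```text
t: 14.1
tool_pos: [585.8, 279.6, 277.9]
orientation: [[-0.986, -0.167, -0.0], [-0.167, 0.986, 0.0], [0.0, 0.0, -1.0]]
force: [0.5, 0.7, -3.6]
gripper_width: 21.2
```

Call:
{"name": "move_arm", "arguments": {
  "targets": [
    [0,-0.3,-0.9,0,0,0,-0.8],
    [0,-0.3,-0.9,0,0,0,-0.8],
    [0,-0.3,-0.9,0,0,0,-0.8],
    [0,-0.3,-0.9,0,0,0,-0.8],
    [0,-0.3,-0.9,0,0,0,-0.8],
    [0,-0.3,-0.9,0,0,0,-0.8],
    [0,-0.3,-0.9,0,0,0,-0.8],
    [0,-0.3,-0.9,0,0,0,-0.8],
    [0,-0.3,-0.9,0,0,0,-0.8],
    [0,-0.3,-0.9,0,0,0,-0.5]
  ]
}}

```text
t: 14.93
tool_pos: [510.6, 51.7, 277.8]
orientation: [[-0.899, 0.439, -0.001], [0.439, 0.899, -0.0], [0.001, -0.001, -1.0]]
force: [0.5, -1.0, -2.2]
gripper_width: 21.7
```

Call:
{"name": "move_arm", "arguments": {
  "targets": [
    [0,-0.3,-0.9,0,0,0,0],
    [0,-0.3,-0.9,0,0,0,0],
    [0,-0.3,-0.9,0,0,0,0],
    [0,-0.2,-0.7,0,0,0,0],
    [0,0,-0.4,0,0,0,0],
    [0,0,0,0,0,0,0],
    [0,0,0,0,0,0,0],
    [0,0,0,0,0,0,0]
  ]
}}

```text
t: 15.6
tool_pos: [484.3, -41.2, 278.1]
orientation: [[-0.901, 0.435, -0.0], [0.435, 0.901, -0.0], [0.0, -0.0, -1.0]]
force: [0.3, -0.5, -1.9]
gripper_width: 21.4
```

```bash
python3 - <<'E'
from h import *
c=cap('wrist');save(c,'w5.png');np.savez('pics/w5.npz',**c)
t=cap('top');save(t,'t5.png');np.savez('pics/t5.npz',**t)
E
```

```text
(no output)
```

View pics/w5.png

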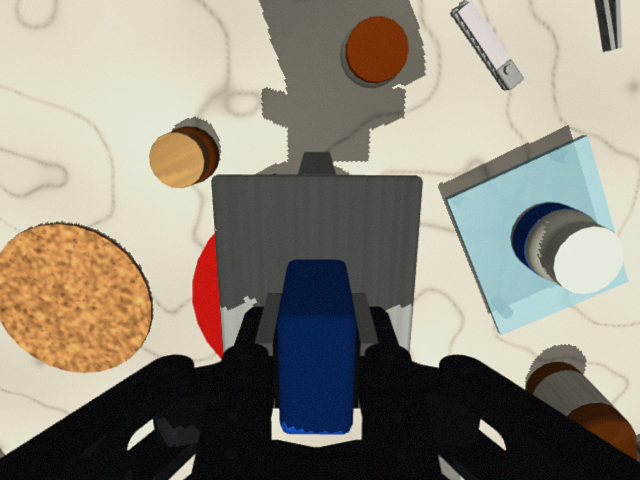

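The wrist view shows the lifter held square, with its flange at (315,250) hiding the loop. So I'll measure the loop from the earlier wrist and top pictures.

```bash
python3 - <<'E'
from h import *
w=dict(np.load('pics/w1.npz'));t=dict(np.load('pics/top0.npz'))
a=cv2.resize(w['pixels'][180:260,460:640],None,fx=4,fy=4,interpolation=cv2.INTER_CUBIC)
b=cv2.resize(t['pixels'][205:250,360:415],None,fx=6,fy=6,interpolation=cv2.INTER_CUBIC)
o=np.zeros((600,730,3),np.uint8);o[:320,:720]=a;o[325:595,:330]=b;cv2.imwrite('pics/bar.png',o)
for n,c in(('w',w),('t',t)):
    h=cv2.cvtColor(c['pixels'],cv2.COLOR_BGR2HSV).astype(int);m=(((h[...,0]<6)|(h[...,0]>174))&(h[...,1]>150)&(h[...,2]>60)).astype(np.uint8)
    k=max(cv2.findContours(m,0,1)[0],key=cv2.contourArea);p=k.reshape(-1,2);p=p[p[:,0]<637]
    P=onz(c,p,82)[:,:2];hull=cv2.convexHull(P.astype(np.float32));print(n,cv2.minEnclosingCircle(hull),cv2.boundingRect(k))
E
```

```text
w ((549.6412353515625, -89.81437683105469), 86.28924560546875) (416, 88, 224, 227)
t ((550.0217895507812, -88.87234497070312), 85.71438598632812) (349, 190, 77, 77)
```

View pics/bar.png

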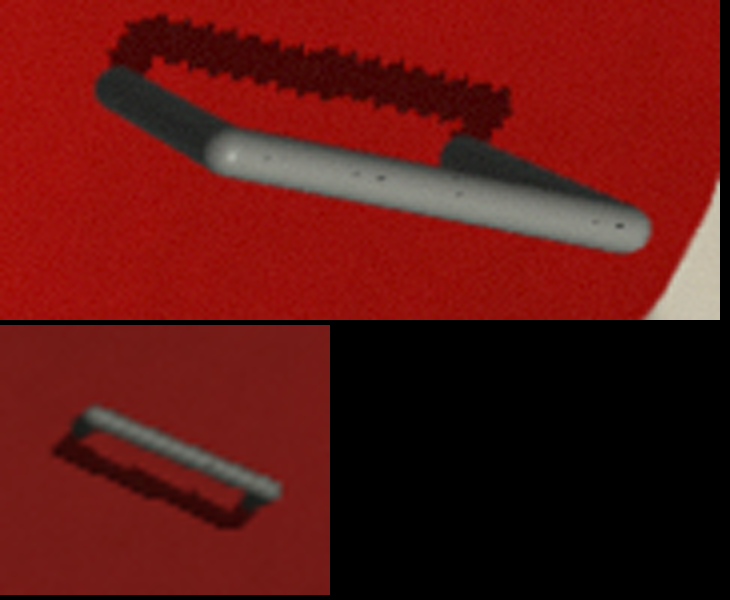

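The crop shows the bar clearly, with end-cap centres at w1 (517,218.5) and (618,237.5), and at top (375.3,219.7) and (405.3,232.7).

```bash
python3 - <<'E'
from h import *
w=dict(np.load('pics/w1.npz'));t=dict(np.load('pics/top0.npz'))
for c,u in((w,[(517,218.5),(618,237.5)]),(t,[(375.3,219.7),(405.3,232.7)])):
    P=onz(c,u,131);d=P[0]-P[1];print(P.round(1).tolist(),P.mean(0),np.degrees(np.arctan2(d[1],d[0])),np.linalg.norm(d))
print(tri(w,(517,218.5),t,(405.3,232.7)),tri(w,(618,237.5),t,(375.3,219.7)))
E
```

```text
[[535.7, -121.4, 131.0], [563.7, -58.1, 131.0]] [549.71211119 -89.71083101 131.        ] -113.9059354055105 69.21696508215145
[[563.9, -58.2, 131.0], [534.6, -121.6, 131.0]] [549.236538   -89.90525282 131.        ] 65.18358736894612 69.945118590664
(array([ 534.85633627, -121.66353331,  132.17381654]), np.float64(0.8586478831248191)) (array([563.82441184, -58.11544109, 131.01381913]), np.float64(0.1982337722556685))
```

Call:
{"name": "move_arm", "arguments": {
  "targets": [
    [0,-0.12,-0.7,0,0,0,0.28],
    [0,0,0,-0.7,0,0,0],
    [0,0,0,-0.9,0,0,0],
    [0,0,0,-0.8,0,0,0],
    [0,0,0,-0.48,0,0,0],
    [0,0,0,0,0,0,0],
    [0,0,0,0,0,0,0],
    [0,0,0,0,0,0,0]
  ]
}}

```text
t: 16.37
tool_pos: [481.6, -59.3, 207.0]
orientation: [[-0.91, 0.415, 0.001], [0.415, 0.91, -0.0], [-0.001, 0.0, -1.0]]
force: [0.3, -0.5, -2.3]
gripper_width: 21.1
```

```bash
python3 - <<'E'
from h import *
c=cap('scene');save(c,'s6.png')
cv2.imwrite('pics/s6c.png',cv2.resize(c['pixels'][210:350,180:360],None,fx=4,fy=4,interpolation=cv2.INTER_CUBIC))
s=bot.observe();print(s['tool_pos'],s['orientation'][:,0])
E
```

```text
[481.69602375 -59.32608574 207.19943155] [-0.90978434  0.41507996 -0.00103619]
```

View pics/s6c.png

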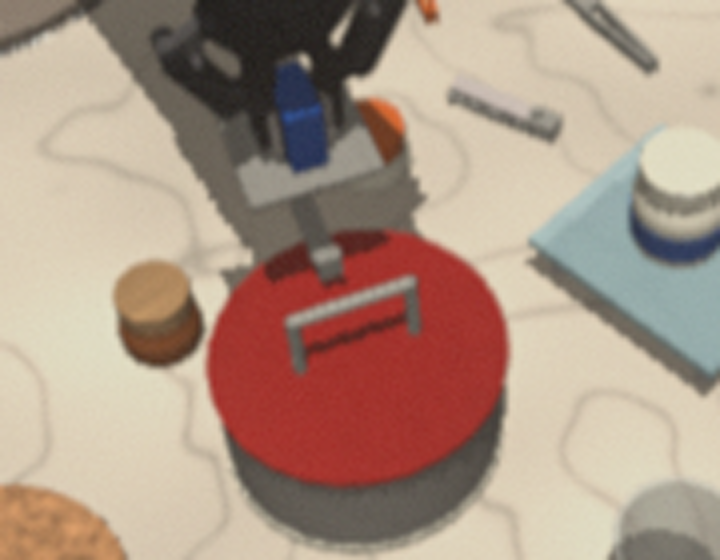

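The prong tip at crop (328,262) points squarely at the middle of the loop opening, so I'll advance.

Call:
{"name": "move_arm", "arguments": {
  "targets": [
    [0,0.3,-0.14,0,0,0,0],
    [0,0.55,-0.25,0,0,0,0],
    [0,0.6,-0.27,0,0,0,0],
    [0,0.6,-0.27,0,0,0,0],
    [0,0.45,-0.2,0,0,0,0],
    [0,0.22,-0.11,0,0,0,0],
    [0,0,0,0,0,0,0],
    [0,0,0,0,0,0,0]
  ]
}}

```text
t: 17.08
tool_pos: [548.9, -90.7, 206.4]
orientation: [[-0.909, 0.416, -0.0], [0.416, 0.909, -0.0], [0.0, -0.0, -1.0]]
force: [-0.4, 0.0, -2.1]
gripper_width: 21.4
```

Call:
{"name": "move_arm", "arguments": {
  "targets": [
    [0,0,0,0.3,0,0,0],
    [0,0,0,0.3,0,0,0],
    [0,0,0,0.1,0,0,0],
    [0,0,0,0.1,0,0,0],
    [0,0,0,0.1,0,0,0],
    [0,0,0,0.1,0,0,0],
    [0,0,0,0.1,0,0,0],
    [0,0,0,0,0,0,0],
    [0,0,0,0,0,0,0]
  ]
}}

```text
t: 17.83
tool_pos: [549.0, -90.5, 233.7]
orientation: [[-0.91, 0.415, -0.0], [0.415, 0.91, -0.0], [0.0, -0.0, -1.0]]
force: [0.2, -0.6, -5.0]
gripper_width: 21.5
```

```bash
python3 - <<'E'
from h import *
c=cap('scene');save(c,'s7.png')
cv2.imwrite('pics/s7c.png',cv2.resize(c['pixels'][210:350,180:360],None,fx=4,fy=4,interpolation=cv2.INTER_CUBIC))
E
```

```text
(no output)
```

View pics/s7c.png

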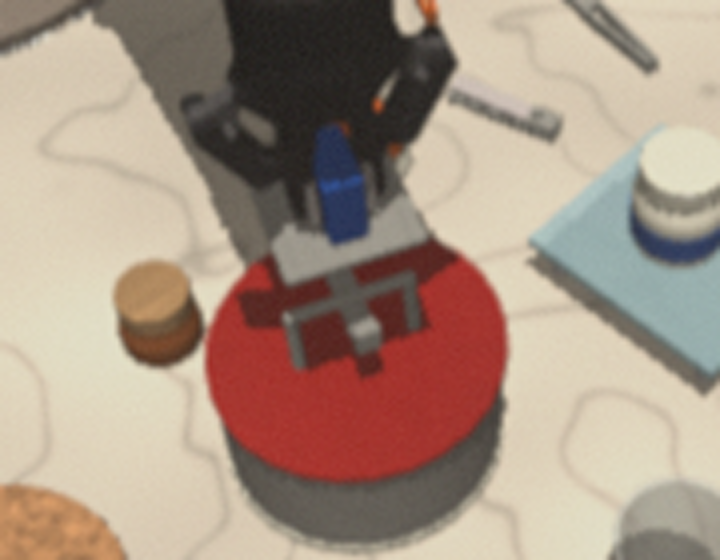

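Viewed 10 so far. The lid hangs level on the prong, and the wrist carries about 2.7 N extra. Next I'll raise it gently and carry it to the mat.

Call:
{"name": "move_arm", "arguments": {
  "targets": [
    [0,0,0,0.08,0,0,0],
    [0,0,0,0.16,0,0,0],
    [0,0,0,0.24,0,0,0],
    [0,0,0,0.32,0,0,0],
    [0,0,0,0.32,0,0,0],
    [0,0,0,0.24,0,0,0],
    [0,0,0,0.16,0,0,0],
    [0,0,0,0.08,0,0,0],
    [0,-0.02,-0.08,0,0,0,0],
    [0,-0.05,-0.16,0,0,0,0]
  ]
}}

```text
t: 18.72
tool_pos: [547.3, -96.3, 273.6]
orientation: [[-0.91, 0.415, -0.0], [0.415, 0.91, 0.0], [0.0, 0.0, -1.0]]
force: [0.5, -0.0, -5.6]
gripper_width: 21.7
```

Call:
{"name": "move_arm", "arguments": {
  "targets": [
    [0,-0.07,-0.24,0,0,0,0],
    [0,-0.1,-0.32,0,0,0,0],
    [0,-0.12,-0.4,0,0,0,0],
    [0,-0.15,-0.48,0,0,0,0],
    [0,-0.15,-0.48,0,0,0,0],
    [0,-0.15,-0.48,0,0,0,0],
    [0,-0.15,-0.48,0,0,0,0],
    [0,-0.15,-0.48,0,0,0,0],
    [0,-0.15,-0.48,0,0,0,0],
    [0,-0.15,-0.48,0,0,0,0]
  ]
}}

```text
t: 19.55
tool_pos: [513.2, -206.1, 273.8]
orientation: [[-0.909, 0.416, -0.0], [0.416, 0.909, -0.0], [-0.0, -0.0, -1.0]]
force: [0.4, -0.1, -5.1]
gripper_width: 21.4
```

Call:
{"name": "move_arm", "arguments": {
  "targets": [
    [0,-0.15,-0.48,0,0,0,0],
    [0,-0.15,-0.48,0,0,0,0],
    [0,-0.15,-0.48,0,0,0,0],
    [0,-0.15,-0.48,0,0,0,0],
    [0,-0.15,-0.48,0,0,0,0],
    [0,-0.15,-0.48,0,0,0,0],
    [0,-0.15,-0.48,0,0,0,0],
    [0,-0.12,-0.4,0,0,0,0],
    [0,-0.1,-0.32,0,0,0,0],
    [0,-0.07,-0.24,0,0,0,0]
  ]
}}

```text
t: 20.38
tool_pos: [479.7, -313.8, 273.8]
orientation: [[-0.909, 0.416, -0.0], [0.416, 0.909, -0.0], [0.0, -0.0, -1.0]]
force: [0.2, -0.8, -4.8]
gripper_width: 21.0
```

Call:
{"name": "move_arm", "arguments": {
  "targets": [
    [0,-0.05,-0.16,0,0,0,0],
    [0,-0.02,-0.08,0,0,0,0],
    [0,0,0,0,0,0,0],
    [0,0,0,0,0,0,0]
  ]
}}

```text
t: 20.72
tool_pos: [478.8, -318.2, 273.7]
orientation: [[-0.91, 0.415, -0.0], [0.415, 0.91, 0.0], [0.0, 0.0, -1.0]]
force: [0.4, -0.0, -5.4]
gripper_width: 21.4
```

Call:
{"name": "move_arm", "arguments": {
  "targets": [
    [0,0,-0.06,-0.12,0,0,0],
    [0,0,-0.06,-0.24,0,0,0],
    [0,0,0,-0.36,0,0,0],
    [0,0,0,-0.48,0,0,0],
    [0,0,0,-0.48,0,0,0],
    [0,0,0,-0.48,0,0,0],
    [0,0,0,-0.48,0,0,0],
    [0,0,0,-0.48,0,0,0],
    [0,0,0,-0.4,0,0,0],
    [0,0,0,-0.3,0,0,0]
  ]
}}

```text
t: 21.55
tool_pos: [478.2, -321.4, 176.8]
orientation: [[-0.91, 0.416, -0.001], [0.416, 0.91, 0.0], [0.001, -0.0, -1.0]]
force: [0.7, 0.6, -4.4]
gripper_width: 21.4
```

Call:
{"name": "move_arm", "arguments": {
  "targets": [
    [0,0,0,-0.2,0,0,0],
    [0,0,0,-0.12,0,0,0],
    [0,0,0,-0.08,0,0,0],
    [0,0,0,-0.04,0,0,0],
    [0,0,0,-0.04,0,0,0],
    [0,0,0,-0.04,0,0,0],
    [0,0,0,-0.04,0,0,0],
    [0,0,0,-0.04,0,0,0],
    [0,0,0,0,0,0,0]
  ]
}}

```text
t: 22.3
tool_pos: [478.5, -321.5, 163.2]
orientation: [[-0.91, 0.415, -0.0], [0.415, 0.91, 0.0], [0.0, 0.0, -1.0]]
force: [-0.3, 0.6, -4.9]
gripper_width: 21.1
```

Call:
{"name": "move_arm", "arguments": {
  "targets": [
    [0,0,0,-0.04,0,0,0],
    [0,0,0,-0.04,0,0,0],
    [0,0,0,-0.04,0,0,0],
    [0,0,0,0,0,0,0]
  ]
}}

```text
t: 22.63
tool_pos: [478.6, -321.6, 160.3]
orientation: [[-0.91, 0.415, 0.0], [0.415, 0.91, -0.0], [-0.0, -0.0, -1.0]]
force: [0.1, 0.1, -2.9]
gripper_width: 21.0
```

Call:
{"name": "move_arm", "arguments": {
  "targets": [
    [0,0,0,-0.04,0,0,0],
    [0,0,0,-0.04,0,0,0],
    [0,0,0,-0.04,0,0,0],
    [0,0,0,-0.04,0,0,0],
    [0,0,0,0,0,0,0]
  ]
}}

```text
t: 23.05
tool_pos: [478.5, -321.5, 156.1]
orientation: [[-0.91, 0.415, -0.0], [0.415, 0.91, 0.0], [0.0, -0.0, -1.0]]
force: [0.4, -0.4, -2.1]
gripper_width: 21.4
```

Call:
{"name": "move_arm", "arguments": {
  "targets": [
    [0,0,0,-0.24,0,0,0],
    [0,0,0,-0.32,0,0,0],
    [0,0,0,-0.16,0,0,0],
    [0,0,0,0,0,0,0],
    [0,-0.2,0.09,0,0,0,0],
    [0,-0.4,0.18,0,0,0,0],
    [0,-0.5,0.23,0,0,0,0],
    [0,-0.6,0.27,0,0,0,0],
    [0,-0.6,0.27,0,0,0,0],
    [0,-0.6,0.27,0,0,0,0]
  ]
}}

```text
t: 23.88
tool_pos: [404.4, -288.2, 138.4]
orientation: [[-0.909, 0.416, 0.0], [0.416, 0.909, 0.0], [0.0, 0.0, -1.0]]
force: [-0.9, 0.3, -1.2]
gripper_width: 21.3
```

Call:
{"name": "move_arm", "arguments": {
  "targets": [
    [0,-0.4,0.18,0,0,0,0],
    [0,-0.1,0.05,0.4,0,0,0],
    [0,0,0,0.8,0,0,0],
    [0,0,0,1,0,0,0],
    [0,0,0,1,0,0,0],
    [0,0,0,1,0,0,0],
    [0,0,0,1,0,0,0],
    [0,0.2,0.3,0.4,0,0,0],
    [0,0.3,0.8,0,0,0,0.4],
    [0,0.35,1,0,0,0,0.4]
  ]
}}

```text
t: 24.72
tool_pos: [415.2, -231.5, 280.2]
orientation: [[-0.934, 0.358, 0.003], [0.358, 0.934, -0.001], [-0.003, 0.0, -1.0]]
force: [-0.1, 0.2, -3.0]
gripper_width: 21.2
```

Call:
{"name": "move_arm", "arguments": {
  "targets": [
    [0,0.35,1,0,0,0,0.4],
    [0,0.35,1,0,0,0,0.4],
    [0,0.35,1,0,0,0,0.4],
    [0,0.35,1,0,0,0,0.4],
    [0,0.35,1,0,0,0,0.4],
    [0,0.35,1,0,0,0,0.4],
    [0,0.35,1,0,0,0,0.4],
    [0,0.35,1,0,0,0,0.4],
    [0,0.35,1,0,0,0,0.4],
    [0,0.35,1,0,0,0,0.4]
  ]
}}

```text
t: 25.55
tool_pos: [503.0, 21.0, 279.1]
orientation: [[-0.999, 0.043, 0.001], [0.043, 0.999, 0.0], [-0.001, 0.0, -1.0]]
force: [-0.5, 0.1, -3.2]
gripper_width: 21.7
```

Call:
{"name": "move_arm", "arguments": {
  "targets": [
    [0,0.35,1,0,0,0,0.4],
    [0,0.35,1,0,0,0,0.4],
    [0,0.35,1,0,0,0,0.4],
    [0,0.35,1,0,0,0,0.4],
    [0,0.35,1,0,0,0,0.4],
    [0,0.35,1,0,0,0,0.4],
    [0,0.35,1,0,0,0,0.4],
    [0,0.3,0.9,0,0,0,0],
    [0,0.2,0.6,0,0,0,0],
    [0,0,0,0,0,0,0]
  ]
}}

```text
t: 26.38
tool_pos: [576.3, 236.5, 277.5]
orientation: [[-0.983, -0.183, -0.001], [-0.183, 0.983, 0.0], [0.001, 0.0, -1.0]]
force: [-0.2, 0.1, -1.7]
gripper_width: 21.3
```

Call:
{"name": "move_arm", "arguments": {
  "targets": [
    [0,0.3,0.9,0,0,0,-0.24],
    [0,0.4,1,0,0,0,0],
    [0,0.32,0.8,0,0,0,0],
    [0,0,0.26,0,0,0,0],
    [0,0,0,0,0,0,0],
    [0,0,0,0,0,0,0]
  ]
}}

```text
t: 26.88
tool_pos: [601.4, 305.2, 277.9]
orientation: [[-0.987, -0.16, -0.001], [-0.16, 0.987, -0.001], [0.001, -0.001, -1.0]]
force: [-0.1, -0.2, -2.3]
gripper_width: 21.2
```

Call:
{"name": "move_arm", "arguments": {
  "targets": [
    [0,0.02,0.22,-0.4,0,0,0.05],
    [0,0,0,-0.8,0,0,0],
    [0,0,0,-1,0,0,0],
    [0,0,0,-1,0,0,0],
    [0,0,0,-1,0,0,0],
    [0,0,0,-0.8,0,0,0],
    [0,0,0,-0.5,0,0,0],
    [0,0,0,-0.2,0,0,0],
    [0,0,0,0,0,0,0],
    [0,0,0,0,0,0,0]
  ]
}}

```text
t: 27.72
tool_pos: [602.5, 311.4, 136.7]
orientation: [[-0.987, -0.163, 0.001], [-0.163, 0.987, 0.0], [-0.001, 0.0, -1.0]]
force: [1.3, 0.6, -0.8]
gripper_width: 21.9
```

Call:
{"name": "move_arm", "arguments": {
  "targets": [
    [0,0,0,-0.06,0,0,0],
    [0,0,0,-0.06,0,0,0],
    [0,0,0,-0.06,0,0,0],
    [0,0,0,0,0,0,0],
    [0,0,0,0,0,0,0]
  ]
}}

```text
t: 28.13
tool_pos: [602.1, 311.5, 131.5]
orientation: [[-0.987, -0.164, 0.0], [-0.164, 0.987, 0.0], [-0.0, 0.0, -1.0]]
force: [-0.2, 0.8, -2.4]
gripper_width: 21.3
```

Call:
{"name": "move_arm", "arguments": {
  "targets": [
    [0,0,0,-0.06,0,0,0],
    [0,0,0,-0.05,0,0,0],
    [0,0,0,0,0,0,0],
    [100,0,0,0,0,0,0],
    [100,0,0,0,0,0,0],
    [100,0,0,0,0,0,0],
    [100,0,0,0,0,0,0],
    [100,0,0,0,0,0,0],
    [100,0,0,0.6,0,0,0],
    [100,0,0,1,0,0,0]
  ]
}}

```text
t: 28.97
tool_pos: [600.7, 310.8, 166.5]
orientation: [[-0.986, -0.164, -0.004], [-0.164, 0.987, -0.003], [0.004, -0.002, -1.0]]
force: [-0.0, -0.5, 0.5]
gripper_width: 85.4
```

Call:
{"name": "move_arm", "arguments": {
  "targets": [
    [100,0,0,1,0,0,0],
    [100,0,0,1,0,0,0],
    [100,-0.5,0,1,0,0,0],
    [100,-1,-0.3,0.5,0,0,0],
    [100,-1,-0.4,0,0,0,-0.4],
    [100,-1,-0.4,0,0,0,-0.4],
    [100,-1,-0.4,0,0,0,-0.4],
    [100,-1,-0.4,0,0,0,-0.4],
    [100,-0.8,-0.4,0,0,0,-0.4],
    [100,0,0,0,0,0,0]
  ]
}}

```text
t: 29.8
tool_pos: [441.5, 252.3, 256.2]
orientation: [[-1.0, -0.002, -0.001], [-0.002, 1.0, 0.0], [0.001, 0.0, -1.0]]
force: [1.9, 0.2, 0.5]
gripper_width: 85.4
```

Call:
{"name": "move_arm", "arguments": {
  "targets": [
    [100,0,0,0,0,0,0],
    [100,0,0,0,0,0,0]
  ]
}}

```text
t: 29.97
tool_pos: [445.0, 254.3, 256.4]
orientation: [[-1.0, -0.005, 0.001], [-0.005, 1.0, 0.001], [-0.001, 0.001, -1.0]]
force: [0.4, 0.4, -0.0]
gripper_width: 85.2
```

```bash
python3 - <<'E'
from h import *
c=cap('wrist');save(c,'w8.png');np.savez('pics/w8.npz',**c)
t=cap('top');save(t,'t8.png');np.savez('pics/t8.npz',**t)
a=cv2.resize(t['pixels'][140:320,150:550],(400,180))
o=np.zeros((300,800,3),np.uint8);o[:,:400]=cv2.resize(c['pixels'],(400,300));o[:180,400:]=a;cv2.imwrite('pics/v8.png',o)
E
```

```text
(no output)
```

View pics/v8.png

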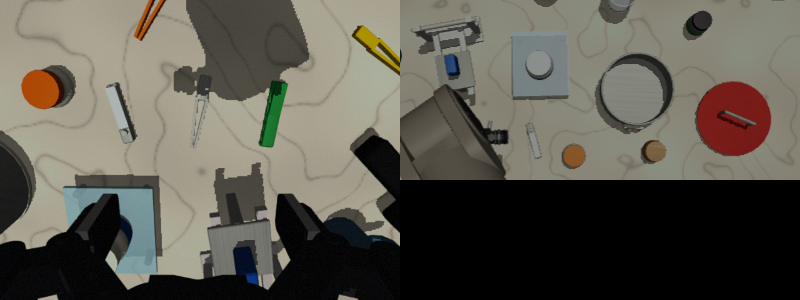

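The composite shows the lid flat on the mat, the pot open and the lifter hung. In half-scale wrist pixels the clippers are at (120,112), tweezers at (202,110) and clip at (273,113). One more wrist position will give me the heights.

Call:
{"name": "move_arm", "arguments": {
  "targets": [
    [100,0,-0.8,0,0,0,0],
    [100,0,-0.8,0,0,0,0],
    [100,0,-0.4,0,0,0,0],
    [100,0,0,0,0,0,0],
    [100,0,0,0,0,0,0]
  ]
}}

```text
t: 30.48
tool_pos: [445.0, 204.1, 256.1]
orientation: [[-1.0, -0.003, 0.0], [-0.003, 1.0, 0.0], [-0.0, 0.0, -1.0]]
force: [0.3, 0.5, 0.8]
gripper_width: 85.0
```

```bash
cat > tools.py <<'E'
from h import *
def find(c,seeds=None):
    h=cv2.cvtColor(c['pixels'],cv2.COLOR_BGR2HSV).astype(int);out={}
    G=((h[...,0]>45)&(h[...,0]<80)&(h[...,1]>100)).astype(np.uint8)
    S=((h[...,1]<22)&(h[...,2]>60)).astype(np.uint8); S=cv2.morphologyEx(S,cv2.MORPH_CLOSE,np.ones((5,5)))
    for n,m in(('g',G),('s',S)):
        m[300:]=0
        for k in cv2.findContours(m,0,1)[0]:
            r=cv2.minAreaRect(k)
            if cv2.contourArea(k)>400 and max(r[1])<160 and max(r[1])>60 and min(r[1])<45:
                b=cv2.boxPoints(r);e=sorted([(np.linalg.norm(b[i]-b[i-1]),i) for i in range(4)])[:2]
                ends=sorted([tuple((b[i]+b[i-1])/2) for _,i in e],key=lambda p:p[1])
                out.setdefault(n,[]).append((r[0],r[1],ends))
    return out
E
python3 - <<'E'
from tools import *
c=cap('wrist');save(c,'w9.png');np.savez('pics/w9.npz',**c);w=dict(np.load('pics/w8.npz'))
A,B=find(w),find(c)
for nm,cc,D in(('A',w,A),('B',c,B)):
  for n in D:
    for r in D[n]:
      P=onz(cc,r[2],12);d=P[0]-P[1];print(nm,n,np.round(r[0],1),np.round(r[1],1),'world mid',P.mean(0).round(1),'len',np.linalg.norm(d).round(1),'ang',np.degrees(np.arctan2(d[1],d[0])).round(1)%180)
print(tri(w,A['g'][0][0],c,B['g'][0][0]))
E
```

```text
A g [435.3 182.2] [ 26.3 107.8] world mid [437.6 357.8  12. ] len 93.5 ang 171.3
A s [317.8 193.5] [20.9 88.5] world mid [447.9 255.5  12. ] len 78.7 ang 172.4
A s [190.5 181.9] [97.1 20.2] world mid [438.1 145.1  12. ] len 83.7 ang 13.400000000000006
B g [492.4 183. ] [ 28.2 108.2] world mid [437.8 357.8  12. ] len 93.5 ang 171.3
B s [369.9 197.9] [19.6 80.1] world mid [451.  250.9  12. ] len 70.9 ang 166.2
B s [248.5 181.8] [97.2 19.1] world mid [437.6 145.5  12. ] len 84.2 ang 14.300000000000011
(array([436.22108448, 358.10543942,  11.54568594]), np.float64(0.20322525288808424))
```

Positions:
- Clippers: (438,145), yaw 14°.
- Tweezers: (435,257), yaw −7.5°.
- Clip: (437,358), yaw −8.7°, mid-height 11.5 mm by triangulation, which agrees with the text.

I'll take the clippers first.

Call:
{"name": "move_arm", "arguments": {
  "targets": [
    [50,-0.1,-0.8,0,0,0,1],
    [50,-0.1,-0.8,0,0,0,1],
    [50,-0.08,-0.75,-0.5,0,0,0.97],
    [50,0,0,-1,0,0,0],
    [50,0,0,-1,0,0,0],
    [50,0,0,-1,0,0,0],
    [50,0,0,-1,0,0,0],
    [50,0,0,-1,0,0,0],
    [50,0,0,-1,0,0,0],
    [50,0,0,-1,0,0,0]
  ]
}}

```text
t: 31.37
tool_pos: [437.8, 146.3, 67.2]
orientation: [[-0.971, -0.241, 0.0], [-0.241, 0.971, 0.0], [-0.0, 0.0, -1.0]]
force: [0.5, 0.0, 0.5]
gripper_width: 42.4
```

Call:
{"name": "move_arm", "arguments": {
  "targets": [
    [50,0,0,-0.8,0,0,0],
    [50,0,0,-0.5,0,0,0],
    [50,0,0,-0.2,0,0,0],
    [50,0,0,0,0,0,0],
    [50,0,0,0,0,0,0]
  ]
}}

```text
t: 31.78
tool_pos: [437.8, 145.7, 31.3]
orientation: [[-0.971, -0.24, -0.0], [-0.24, 0.971, -0.0], [0.0, 0.0, -1.0]]
force: [0.3, -0.3, 0.9]
gripper_width: 42.6
```

Call:
{"name": "move_arm", "arguments": {
  "grip_force": 30,
  "targets": [
    [50,0,0,-0.28,0,0,0],
    [50,0,0,-0.16,0,0,0],
    [50,0,0,0,0,0,0],
    [0,0,0,0,0,0,0],
    [0,0,0,0,0,0,0],
    [0,0,0,0,0,0,0],
    [0,0,0,0,0,0,0],
    [0,0,0,0,0,0,0],
    [0,0,0,0,0,0,0]
  ]
}}

```text
t: 32.53
tool_pos: [437.7, 145.2, 20.4]
orientation: [[-0.971, -0.24, 0.0], [-0.24, 0.971, 0.0], [-0.0, 0.0, -1.0]]
force: [-0.3, -1.6, 7.3]
gripper_width: 14.9
```

Call:
{"name": "move_arm", "arguments": {
  "targets": [
    [0,0,0,0.4,0,0,0],
    [0,0,0,0.8,0,0,0],
    [0,0,0,1,0,0,0],
    [0,0,0,1,0,0,0],
    [0,0,0,1,0,0,0],
    [0,0,0,0.8,0,0,0],
    [0,0.1,-0.4,0.2,0,0,0],
    [0,0.4,-0.9,0,0,0,0],
    [0,0.43,-1,0,0,0,0],
    [0,0.43,-1,0,0,0,0]
  ]
}}

```text
t: 33.37
tool_pos: [471.6, 61.5, 150.3]
orientation: [[-0.971, -0.241, 0.0], [-0.241, 0.971, 0.0], [-0.0, 0.0, -1.0]]
force: [-0.7, -0.4, 0.5]
gripper_width: 14.8
```

Call:
{"name": "move_arm", "arguments": {
  "targets": [
    [0,0.43,-1,0,0,0,0],
    [0,0.43,-1,0,0,0,0],
    [0,0.43,-1,0,0,0,0],
    [0,0.43,-1,0,0,0,0],
    [0,0.43,-1,0,0,0,0],
    [0,0.43,-1,0,0,0,0],
    [0,0.3,-0.6,0,0,0,0],
    [0,0,-0.2,0,0,0,0],
    [0,0,0,0,0,0,0]
  ]
}}

```text
t: 34.12
tool_pos: [543.0, -109.3, 149.8]
orientation: [[-0.972, -0.237, -0.001], [-0.237, 0.972, -0.001], [0.001, -0.001, -1.0]]
force: [-0.8, -0.1, 0.1]
gripper_width: 14.6
```

Call:
{"name": "move_arm", "arguments": {
  "targets": [
    [0,0,0,-0.5,0,0,0],
    [0,0,0,-1,0,0,0],
    [0,0,0,-1,0,0,0],
    [0,0,0,-1,0,0,0],
    [0,0,0,-0.6,0,0,0],
    [0,0,0,-0.2,0,0,0],
    [0,0,0,0,0,0,0]
  ]
}}

```text
t: 34.7
tool_pos: [542.3, -106.3, 41.1]
orientation: [[-0.971, -0.241, -0.003], [-0.241, 0.971, 0.0], [0.003, 0.001, -1.0]]
force: [-1.0, 0.8, -0.5]
gripper_width: 14.6
```

Call:
{"name": "move_arm", "arguments": {
  "targets": [
    [40,0,0,0,0,0,0],
    [40,0,0,0,0,0,0],
    [40,0,0,0,0,0,0],
    [40,0,0,0,0,0,0],
    [40,0,0,0.8,0,0,0],
    [40,0,0,1,0,0,0],
    [40,0,0,1,0,0,0],
    [40,0,0,1,0,0,0],
    [40,0,0,1,0,0,0],
    [50,-0.3,1,0,0,0,0]
  ]
}}

```text
t: 35.53
tool_pos: [538.8, -86.4, 167.7]
orientation: [[-0.972, -0.235, 0.008], [-0.235, 0.972, -0.001], [-0.007, -0.003, -1.0]]
force: [0.4, -0.6, 0.6]
gripper_width: 42.5
```

Call:
{"name": "move_arm", "arguments": {
  "targets": [
    [50,-0.3,1,0,0,0,-0.58],
    [50,-0.3,1,0,0,0,-0.58],
    [50,-0.3,1,0,0,0,-0.58],
    [50,-0.3,1,0,0,0,-0.58],
    [50,-0.3,1,0,0,0,-0.58],
    [50,-0.3,1,0,0,0,-0.58],
    [50,-0.3,1,0,0,0,-0.58],
    [50,-0.3,1,0,0,0,-0.6],
    [50,-0.3,1,0,0,0,0],
    [50,-0.3,1,0,0,0,0]
  ]
}}

```text
t: 36.37
tool_pos: [460.6, 169.0, 163.1]
orientation: [[-0.991, 0.131, 0.001], [0.131, 0.991, 0.001], [-0.001, 0.001, -1.0]]
force: [0.2, 0.6, 0.0]
gripper_width: 42.6
```

Call:
{"name": "move_arm", "arguments": {
  "targets": [
    [50,-0.3,1,0,0,0,0],
    [50,-0.3,1,0,0,0,0],
    [50,-0.2,0.8,0,0,0,0],
    [50,-0.2,0.3,0,0,0,0],
    [50,0,0,0,0,0,0],
    [50,0,0,0,0,0,0]
  ]
}}

```text
t: 36.87
tool_pos: [436.0, 244.9, 162.8]
orientation: [[-0.992, 0.13, 0.0], [0.13, 0.992, 0.0], [-0.0, 0.0, -1.0]]
force: [0.9, -1.4, 1.0]
gripper_width: 42.7
```

```bash
python3 - <<'E'
from tools import *
c=cap('wrist');save(c,'w10.png');np.savez('pics/w10.npz',**c)
t=cap('scene');save(t,'s10.png')
o=np.zeros((300,800,3),np.uint8);o[:,:400]=cv2.resize(c['pixels'],(400,300));o[:,400:]=cv2.resize(t['pixels'][180:345,190:410],(400,300));cv2.imwrite('pics/v10.png',o)
for n,L in find(c).items():
  for r in L:
      P=onz(c,r[2],10);d=P[0]-P[1];print(n,np.round(r[0],1),np.round(r[1],1),P.mean(0).round(1),np.linalg.norm(d).round(1),np.degrees(np.arctan2(d[1],d[0])).round(1)%180)
print(proj(c,[[435,257,10]]))
E
```

```text
g [486.3 196.1] [ 37.5 139.9] [437.6 358.6  10. ] 93.8 170.9
s [333.5 238. ] [ 25. 100.] [452.5 254.6  10. ] 71.1 173.3
[[333.93760989 214.5743709 ]]
```

View pics/v10.png

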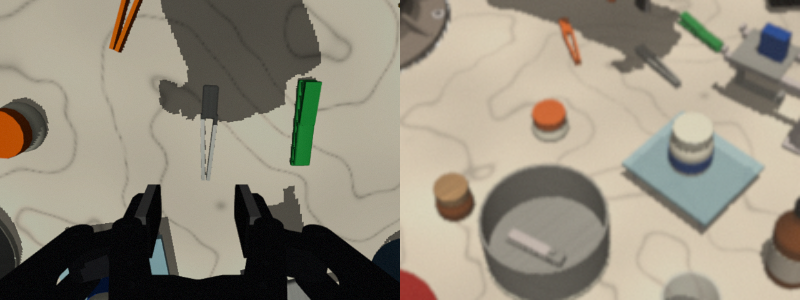

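The clippers lie in the pot. The tweezers run from (210,85) to (206,180) in half-scale pixels, which matches (435,257).

Call:
{"name": "move_arm", "arguments": {
  "grip_force": 25,
  "targets": [
    [50,-0.04,0.48,-0.5,0,0,0],
    [50,0,0,-1,0,0,0],
    [50,0,0,-1,0,0,0],
    [50,0,0,-1,0,0,0],
    [50,0,0,-1,0,0,0],
    [50,0,0,-0.7,0,0,0],
    [50,0,0,-0.3,0,0,0],
    [50,0,0,-0.2,0,0,0],
    [50,0,0,0,0,0,0],
    [50,0,0,0,0,0,0]
  ]
}}

```text
t: 37.8
tool_pos: [435.6, 257.0, 20.8]
orientation: [[-0.991, 0.131, 0.001], [0.131, 0.991, 0.0], [-0.001, 0.0, -1.0]]
force: [0.3, -0.2, 0.6]
gripper_width: 42.8
```

Call:
{"name": "move_arm", "arguments": {
  "targets": [
    [0,0,0,0,0,0,0],
    [0,0,0,0,0,0,0],
    [0,0,0,0,0,0,0],
    [0,0,0,0,0,0,0],
    [0,0,0,0,0,0,0],
    [0,0,0,0,0,0,0],
    [0,0,0,0,0,0,0]
  ]
}}

```text
t: 38.38
tool_pos: [435.5, 257.4, 21.0]
orientation: [[-0.991, 0.131, 0.001], [0.131, 0.991, 0.001], [-0.001, 0.001, -1.0]]
force: [-2.0, -1.9, 10.8]
gripper_width: 15.3
```

Call:
{"name": "move_arm", "arguments": {
  "targets": [
    [0,0,0,0.4,0,0,0],
    [0,0,0,0.8,0,0,0],
    [0,0,0,1,0,0,0],
    [0,0,0,1,0,0,0],
    [0,0,0,1,0,0,0],
    [0,0,0,0.8,0,0,0],
    [0,0.1,-0.4,0.2,0,0,0],
    [0,0.34,-1,0,0,0,0],
    [0,0.34,-1,0,0,0,0],
    [0,0.34,-1,0,0,0,0]
  ]
}}

```text
t: 39.22
tool_pos: [463.1, 171.0, 150.6]
orientation: [[-0.992, 0.13, 0.0], [0.13, 0.992, 0.001], [-0.0, 0.001, -1.0]]
force: [0.1, 0.2, -0.6]
gripper_width: 15.6
```

Call:
{"name": "move_arm", "arguments": {
  "targets": [
    [0,0.34,-1,0,0,0,0],
    [0,0.34,-1,0,0,0,0],
    [0,0.34,-1,0,0,0,0],
    [0,0.34,-1,0,0,0,0],
    [0,0.34,-1,0,0,0,0],
    [0,0.34,-1,0,0,0,0],
    [0,0.34,-1,0,0,0,0],
    [0,0.34,-1,0,0,0,0],
    [0,0.34,-0.8,0,0,0,0],
    [0,0.2,-0.4,0,0,0,0]
  ]
}}

```text
t: 40.05
tool_pos: [544.7, -61.1, 150.4]
orientation: [[-0.991, 0.133, 0.0], [0.133, 0.991, -0.001], [-0.001, -0.001, -1.0]]
force: [-0.4, -0.3, -1.1]
gripper_width: 15.3
```

Call:
{"name": "move_arm", "arguments": {
  "targets": [
    [0,0,0,0,0,0,0],
    [0,0,0,0,0,0,0]
  ]
}}

```text
t: 40.22
tool_pos: [544.2, -57.9, 150.0]
orientation: [[-0.991, 0.131, -0.0], [0.131, 0.991, 0.0], [0.0, -0.0, -1.0]]
force: [0.4, 1.2, 0.6]
gripper_width: 15.5
```

Call:
{"name": "move_arm", "arguments": {
  "targets": [
    [0,0.2,-0.56,-0.3,0,0,0],
    [0,0,0,-1,0,0,0],
    [0,0,0,-1,0,0,0],
    [0,0,0,-1,0,0,0],
    [0,0,0,-0.6,0,0,0],
    [0,0,0,-0.2,0,0,0],
    [0,0,0,0,0,0,0],
    [40,0,0,0,0,0,0],
    [40,0,0,0,0,0,0],
    [40,0,0,0,0,0,0]
  ]
}}

```text
t: 41.05
tool_pos: [550.2, -71.5, 48.7]
orientation: [[-0.991, 0.13, 0.002], [0.13, 0.991, 0.0], [-0.002, 0.0, -1.0]]
force: [0.0, -0.2, -0.7]
gripper_width: 34.1
```

Call:
{"name": "move_arm", "arguments": {
  "targets": [
    [40,0,0,0,0,0,0],
    [40,0,0,0.5,0,0,0],
    [40,0,0,1,0,0,0],
    [40,0,0,1,0,0,0],
    [40,0,0,1,0,0,0],
    [40,0,0,1,0,0,0],
    [50,-0.2,0.8,0.3,0,0,0],
    [50,-0.26,1,0,0,0,0],
    [50,-0.26,1,0,0,0,0],
    [50,-0.26,1,0,0,0,0]
  ]
}}

```text
t: 41.88
tool_pos: [524.8, 24.0, 168.9]
orientation: [[-0.991, 0.131, 0.001], [0.131, 0.991, 0.001], [-0.001, 0.001, -1.0]]
force: [0.6, 0.2, -0.2]
gripper_width: 42.8
```

Call:
{"name": "move_arm", "arguments": {
  "targets": [
    [50,-0.26,1,0,0,0,0],
    [50,-0.26,1,0,0,0,0],
    [50,-0.26,1,0,0,0,0],
    [50,-0.26,1,0,0,0,0],
    [50,-0.26,1,0,0,0,0],
    [50,-0.26,1,0,0,0,0],
    [50,-0.26,1,0,0,0,0],
    [50,-0.26,1,0,0,0,0],
    [50,-0.26,1,0,0,0,0],
    [50,-0.26,1,0,0,0,0]
  ]
}}

```text
t: 42.72
tool_pos: [459.7, 274.2, 168.8]
orientation: [[-0.991, 0.131, 0.001], [0.131, 0.991, 0.001], [-0.001, 0.001, -1.0]]
force: [0.7, 0.5, -0.5]
gripper_width: 42.7
```

Call:
{"name": "move_arm", "arguments": {
  "targets": [
    [50,-0.26,1,0,0,0,-0.28],
    [50,-0.26,1,0,0,0,0],
    [50,-0.2,0.6,0,0,0,0],
    [50,0,0.2,0,0,0,0],
    [50,0,0,0,0,0,0],
    [50,0,0,0,0,0,0]
  ]
}}

```text
t: 43.22
tool_pos: [442.4, 342.4, 168.2]
orientation: [[-0.988, 0.153, 0.0], [0.153, 0.988, -0.0], [-0.0, -0.0, -1.0]]
force: [0.3, 0.2, 0.3]
gripper_width: 42.7
```

```bash
python3 - <<'E'
from tools import *
c=cap('wrist');save(c,'w11.png');np.savez('pics/w11.npz',**c)
t=cap('scene');save(t,'s11.png')
for n,L in find(c).items():
  for r in L:
      P=onz(c,r[2],12);d=P[0]-P[1];print(n,np.round(r[0],1),np.round(r[1],1),P.mean(0).round(1),np.linalg.norm(d).round(1),np.degrees(np.arctan2(d[1],d[0])).round(1)%180)
E
```

```text
g [340.4 202.5] [134.9  28.3] [437.2 359.8  12. ] 92.6 172.6
```

Call:
{"name": "move_arm", "arguments": {
  "targets": [
    [50,-0.2,0.66,-0.5,0,0,0],
    [50,0,0,-1,0,0,0],
    [50,0,0,-1,0,0,0],
    [50,0,0,-1,0,0,0],
    [50,0,0,-1,0,0,0],
    [50,0,0,-0.8,0,0,0],
    [50,0,0,-0.4,0,0,0],
    [50,0,0,-0.2,0,0,0],
    [50,0,0,0,0,0,0],
    [50,0,0,0,0,0,0]
  ]
}}

```text
t: 44.15
tool_pos: [437.7, 359.6, 20.9]
orientation: [[-0.988, 0.153, 0.001], [0.153, 0.988, 0.001], [-0.001, 0.001, -1.0]]
force: [-0.7, 0.5, 0.3]
gripper_width: 42.6
```

Call:
{"name": "move_arm", "arguments": {
  "targets": [
    [0,0,0,0,0,0,0],
    [0,0,0,0,0,0,0],
    [0,0,0,0,0,0,0],
    [0,0,0,0,0,0,0],
    [0,0,0,0,0,0,0],
    [0,0,0,0,0,0,0],
    [0,0,0,0,0,0,0]
  ]
}}

```text
t: 44.73
tool_pos: [437.6, 360.2, 21.2]
orientation: [[-0.988, 0.153, 0.001], [0.153, 0.988, 0.001], [-0.001, 0.001, -1.0]]
force: [-1.6, -1.8, 8.9]
gripper_width: 18.9
```

Call:
{"name": "move_arm", "arguments": {
  "targets": [
    [0,0,0,0.4,0,0,0],
    [0,0,0,0.8,0,0,0],
    [0,0,0,1,0,0,0],
    [0,0,0,1,0,0,0],
    [0,0,0,1,0,0,0],
    [0,0,0,1,0,0,0],
    [0,0.1,-0.4,0.4,0,0,0],
    [0,0.26,-1,0,0,0,0],
    [0,0.26,-1,0,0,0,0],
    [0,0.26,-1,0,0,0,0]
  ]
}}

```text
t: 45.57
tool_pos: [459.1, 273.5, 160.8]
orientation: [[-0.988, 0.152, 0.0], [0.152, 0.988, 0.001], [-0.0, 0.001, -1.0]]
force: [0.7, -0.9, -0.5]
gripper_width: 18.5
```

Call:
{"name": "move_arm", "arguments": {
  "targets": [
    [0,0.26,-1,0,0,0,0],
    [0,0.26,-1,0,0,0,0],
    [0,0.26,-1,0,0,0,0],
    [0,0.26,-1,0,0,0,0],
    [0,0.26,-1,0,0,0,0],
    [0,0.26,-1,0,0,0,0],
    [0,0.26,-1,0,0,0,0],
    [0,0.26,-1,0,0,0,0],
    [0,0.26,-1,0,0,0,0],
    [0,0.26,-1,0,0,0,0]
  ]
}}

```text
t: 46.4
tool_pos: [523.9, 23.1, 160.5]
orientation: [[-0.988, 0.153, 0.0], [0.153, 0.988, 0.0], [-0.0, 0.0, -1.0]]
force: [0.0, -0.3, -0.6]
gripper_width: 18.4
```

Call:
{"name": "move_arm", "arguments": {
  "targets": [
    [0,0.26,-1,0,0,0,0],
    [0,0.26,-0.8,0,0,0,0],
    [0,0.26,-0.5,0,0,0,0],
    [0,0,-0.2,0,0,0,0],
    [0,0,0,0,0,0,0],
    [0,0,0,0,0,0,0]
  ]
}}

```text
t: 46.9
tool_pos: [543.0, -37.5, 160.1]
orientation: [[-0.988, 0.153, -0.0], [0.153, 0.988, 0.0], [0.0, 0.0, -1.0]]
force: [-0.3, -0.6, 0.1]
gripper_width: 18.6
```

Call:
{"name": "move_arm", "arguments": {
  "targets": [
    [0,0.14,-0.9,0,0,0,0],
    [0,0.14,-0.9,-0.3,0,0,0],
    [0,0,-0.2,-1,0,0,0],
    [0,0,0,-1,0,0,0],
    [0,0,0,-1,0,0,0],
    [0,0,0,-0.7,0,0,0],
    [0,0,0,-0.2,0,0,0],
    [0,0,0,0,0,0,0],
    [45,0,0,0,0,0,0],
    [45,0,0,0,0,0,0]
  ]
}}

```text
t: 47.73
tool_pos: [551.2, -87.4, 56.3]
orientation: [[-0.988, 0.152, 0.002], [0.152, 0.988, 0.0], [-0.002, 0.0, -1.0]]
force: [0.5, 0.6, 1.0]
gripper_width: 38.1
```

Call:
{"name": "move_arm", "arguments": {
  "targets": [
    [45,0,0,0,0,0,0],
    [45,0,0,0,0,0,0],
    [45,0,0,0.5,0,0,0],
    [45,0,0,1,0,0,0],
    [45,0,0,1,0,0,0],
    [45,0,0,1,0,0,0],
    [45,0,0,1,0,0,0],
    [100,0,0,1,0,0,0],
    [100,0,0,1,0,0,0],
    [100,0,0.6,1,0,0,0]
  ]
}}

```text
t: 48.57
tool_pos: [550.0, -75.5, 245.2]
orientation: [[-0.988, 0.156, 0.001], [0.156, 0.988, -0.001], [-0.001, -0.001, -1.0]]
force: [0.5, -0.4, -0.3]
gripper_width: 73.0
```

Call:
{"name": "move_arm", "arguments": {
  "targets": [
    [100,0.12,1,0.2,0,0,0.4],
    [100,0.12,1,0,0,0,0.4],
    [100,0.12,1,0,0,0,0.4],
    [100,0.12,1,0,0,0,0.4],
    [100,0.12,1,0,0,0,0.4],
    [100,0.12,1,0,0,0,0.4],
    [100,0.12,1,0,0,0,0.4],
    [100,0.12,1,0,0,0,0.4],
    [100,0.12,1,0,0,0,0.4],
    [100,0.12,1,0,0,0,0.4]
  ]
}}

```text
t: 49.4
tool_pos: [580.7, 179.3, 247.9]
orientation: [[-0.986, -0.169, 0.0], [-0.169, 0.986, 0.0], [-0.0, 0.0, -1.0]]
force: [0.2, -0.5, 0.0]
gripper_width: 85.6
```

Call:
{"name": "move_arm", "arguments": {
  "targets": [
    [100,0.12,1,0,0,0,0],
    [100,0.12,1,0,0,0,0],
    [100,0.12,1,0,0,0,0],
    [100,0.12,0.8,0,0,0,0],
    [100,0,0.3,0,0,0,0],
    [100,0,0,0,0,0,0],
    [100,0,0,0,0,0,0]
  ]
}}

```text
t: 49.98
tool_pos: [592.5, 279.6, 247.2]
orientation: [[-0.986, -0.167, -0.0], [-0.167, 0.986, -0.001], [0.001, -0.001, -1.0]]
force: [-0.4, -0.8, 0.1]
gripper_width: 85.4
```

```bash
python3 - <<'E'
from h import *
c=cap('wrist');save(c,'w12_.png');np.savez('pics/w12_.npz',**c)
t=cap('top');save(t,'t12.png');np.savez('pics/t12.npz',**t);s=cap('scene')
h=cv2.cvtColor(t['pixels'],cv2.COLOR_BGR2HSV).astype(int);m=(((h[...,0]<6)|(h[...,0]>174))&(h[...,1]>150)&(h[...,2]>60)).astype(np.uint8)
k=max(cv2.findContours(m,0,1)[0],key=cv2.contourArea);P=onz(t,k.reshape(-1,2),14)[:,:2].astype(np.float32);print('lid',cv2.minEnclosingCircle(P))
o=np.zeros((600,800,3),np.uint8);o[:300,:400]=cv2.resize(c['pixels'],(400,300));o[:300,400:]=cv2.resize(s['pixels'][240:360,190:350],(400,300));o[300:,:400]=cv2.resize(t['pixels'][205:265,440:520],(400,300),interpolation=cv2.INTER_CUBIC);o[300:,400:]=cv2.resize(t['pixels'][160:310,350:550],(400,300));cv2.imwrite('pics/v12.png',o)
h=cv2.cvtColor(c['pixels'],cv2.COLOR_BGR2HSV).astype(int);m=((h[...,0]>105)&(h[...,0]<130)&(h[...,1]>150)).astype(np.uint8)
for k in cv2.findContours(m,0,1)[0]:
    if cv2.contourArea(k)>300: print(cv2.minAreaRect(k),cv2.approxPolyDP(k,4,True).reshape(-1,2).tolist())
print(bot.observe()['tool_pos'],bot.observe()['orientation'][:,0])
E
```

```text
lid ((479.7508544921875, -320.4361877441406), 85.96351623535156)
((367.5, 260.0), (84.0, 43.0), 90.0) [[351, 218], [346, 250], [351, 301], [384, 302], [389, 240], [377, 219]]
((137.05117797851562, 179.43089294433594), (83.72116088867188, 38.622982025146484), 61.27967071533203) [[100, 152], [127, 158], [146, 178], [151, 204], [141, 225], [160, 200], [155, 172], [132, 152]]
[592.76890365 278.32036224 247.71363829] [-9.86374783e-01 -1.64513789e-01 -2.31889782e-05]
```

View pics/v12.png

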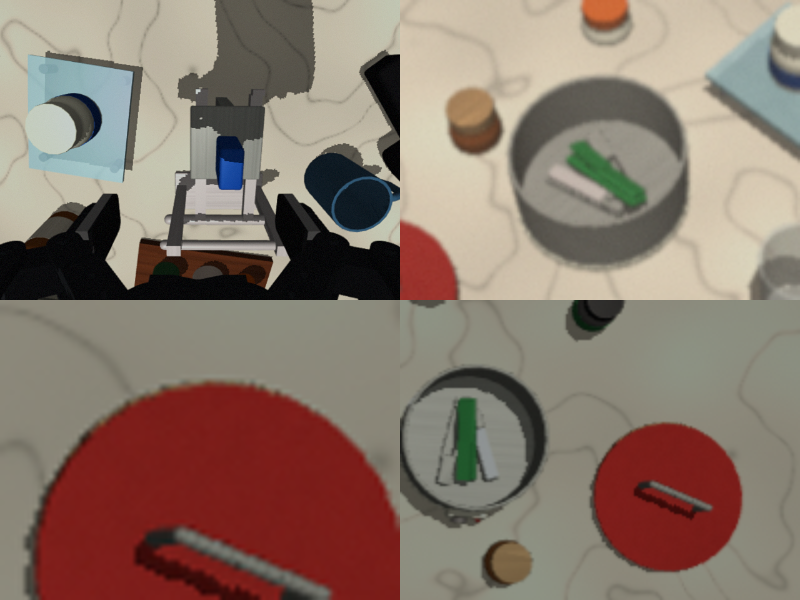

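Viewed 13. All three tools lie low in the pot, the lid is flat on the mat, and the lifter is hung with its handle at (230,163). The bar seems to have turned by a few degrees, so I'll measure it.

```bash
python3 - <<'E'
from h import *
def bar(t,roi,z):
    g=cv2.cvtColor(t['pixels'],cv2.COLOR_BGR2HSV).astype(int);x0,y0,x1,y1=roi
    m=((g[...,1]<70)&(g[...,2]>75)).astype(np.uint8)[y0:y1,x0:x1]
    k=max(cv2.findContours(m,0,1)[0],key=cv2.contourArea);r=cv2.minAreaRect(k);p=k.reshape(-1,2)+[x0,y0]
    vx,vy,cx,cy=cv2.fitLine(p.astype(np.float32),2,0,.01,.01).ravel();s=(p-[cx,cy])@[vx,vy]
    E=[(cx+vx*q,cy+vy*q) for q in(s.min(),s.max())];P=onz(t,E,z);d=P[0]-P[1];print(np.round(E,1).tolist(),r[1],P.round(1).tolist(),P.mean(0).round(1),np.degrees(np.arctan2(d[1],d[0]))%180,np.linalg.norm(d))
bar(dict(np.load('pics/top0.npz')),(365,205,412,250),133)
bar(dict(np.load('pics/t8.npz')),(460,240,515,275),65)
bar(dict(np.load('pics/t12.npz')),(460,240,515,275),65)
c=dict(np.load('pics/w12_.npz'))
P=onz(c,[(351,301.5),(384,302)],151);ex=np.array([.9865,.164,0]);print(P,P.mean(0)-20*ex)
E
```

```text
[[374.1, 218.8], [405.4, 232.2]] (34.00837326049805, 2.7574350833892822) [[565.8, -55.4, 133.0], [535.6, -121.5, 133.0]] [550.7 -88.5 133. ] 65.42123728008805 72.6487674172686
[[475.0, 251.0], [505.1, 263.7]] (32.69009017944336, 2.6652488708496094) [[494.5, -287.6, 65.0], [464.6, -354.0, 65.0]] [ 479.5 -320.8   65. ] 65.77193713046195 72.85561660171939
[[475.0, 251.1], [505.1, 263.7]] (32.69231033325195, 2.692307949066162) [[494.4, -287.5, 65.0], [464.5, -354.0, 65.0]] [ 479.4 -320.8   65. ] 65.77636658355368 72.85533205423697
[[622.52977116 304.21380464 151.        ]
 [619.72288625 322.7322945  151.        ]] [601.39632871 310.19304957 151.        ]
```

Call:
{"name": "move_arm", "arguments": {
  "targets": [
    [100,0.18,0.64,0,0,0,0],
    [100,0.18,0.64,0,0,0,0],
    [100,0,0,-0.6,0,0,0],
    [100,0,0,-1,0,0,0],
    [100,0,0,-1,0,0,0],
    [100,0,0,-1,0,0,0],
    [100,0,0,-0.8,0,0,0],
    [100,0,0,-0.36,0,0,0],
    [100,0,0,0,0,0,0],
    [100,0,0,0,0,0,0]
  ]
}}

```text
t: 50.97
tool_pos: [602.0, 311.2, 129.2]
orientation: [[-0.986, -0.165, 0.0], [-0.165, 0.986, -0.0], [-0.0, -0.0, -1.0]]
force: [1.2, 0.4, 1.1]
gripper_width: 85.7
```

Call:
{"name": "move_arm", "arguments": {
  "grip_force": 60,
  "targets": [
    [0,0,0,0,0,0,0],
    [0,0,0,0,0,0,0],
    [0,0,0,0,0,0,0],
    [0,0,0,0,0,0,0],
    [0,0,0,0,0,0,0],
    [0,0,0,0,0,0,0],
    [0,0,0,0,0,0,0],
    [0,0,0,0,0,0,0]
  ]
}}

```text
t: 51.63
tool_pos: [601.7, 311.9, 129.1]
orientation: [[-0.986, -0.166, 0.0], [-0.166, 0.986, 0.0], [-0.001, 0.0, -1.0]]
force: [-1.3, 0.5, 6.6]
gripper_width: 21.5
```

Call:
{"name": "move_arm", "arguments": {
  "targets": [
    [0,0,0,0.3,0,0,0],
    [0,0,0,0.6,0,0,0],
    [0,0,0,1,0,0,0],
    [0,0,0,1,0,0,0],
    [0,0,0,1,0,0,0],
    [0,0,0,1,0,0,0],
    [0,0,0,0.8,0,0,0],
    [0,0,0,0.3,0,0,0],
    [0,-0.2,-0.5,0,0,0,0],
    [0,-0.32,-1,0,0,0,0]
  ]
}}

```text
t: 52.47
tool_pos: [588.0, 276.8, 278.0]
orientation: [[-0.985, -0.17, -0.0], [-0.17, 0.985, 0.001], [0.0, 0.001, -1.0]]
force: [0.2, 0.3, -2.4]
gripper_width: 21.6
```

Call:
{"name": "move_arm", "arguments": {
  "targets": [
    [0,-0.32,-1,0,0,0,-0.5],
    [0,-0.32,-1,0,0,0,-0.5],
    [0,-0.32,-1,0,0,0,-0.5],
    [0,-0.32,-1,0,0,0,-0.5],
    [0,-0.32,-1,0,0,0,-0.5],
    [0,-0.32,-1,0,0,0,-0.5],
    [0,-0.32,-1,0,0,0,-0.5],
    [0,-0.32,-1,0,0,0,-0.5],
    [0,-0.32,-1,0,0,0,-0.5],
    [0,-0.32,-1,0,0,0,-0.5]
  ]
}}

```text
t: 53.3
tool_pos: [507.6, 22.6, 278.2]
orientation: [[-0.972, 0.234, -0.001], [0.234, 0.972, -0.0], [0.001, -0.0, -1.0]]
force: [1.0, 0.2, -1.4]
gripper_width: 21.3
```

Call:
{"name": "move_arm", "arguments": {
  "targets": [
    [0,-0.32,-1,0,0,0,-0.5],
    [0,-0.32,-1,0,0,0,-0.5],
    [0,-0.32,-1,0,0,0,-0.5],
    [0,-0.32,-1,0,0,0,-0.5],
    [0,-0.32,-1,0,0,0,-0.42],
    [0,-0.32,-1,0,0,0,0],
    [0,-0.32,-1,0,0,0,0],
    [0,-0.32,-1,0,0,0,0],
    [0,-0.32,-1,0,0,0,0],
    [0,-0.32,-1,0,0,0,0]
  ]
}}

```text
t: 54.13
tool_pos: [427.2, -228.1, 278.7]
orientation: [[-0.909, 0.416, 0.0], [0.416, 0.909, 0.0], [-0.0, 0.0, -1.0]]
force: [-0.0, 0.2, -2.1]
gripper_width: 21.3
```

Call:
{"name": "move_arm", "arguments": {
  "targets": [
    [0,-0.3,-0.9,0,0,0,0],
    [0,-0.2,-0.7,0,0,0,0],
    [0,0,-0.3,0,0,0,0],
    [0,0,0,0,0,0,0],
    [0,0,0,0,0,0,0]
  ]
}}

```text
t: 54.55
tool_pos: [415.7, -273.6, 278.4]
orientation: [[-0.91, 0.416, -0.0], [0.416, 0.91, -0.0], [0.0, -0.0, -1.0]]
force: [0.1, 0.0, -1.5]
gripper_width: 21.5
```

Call:
{"name": "move_arm", "arguments": {
  "targets": [
    [0,-0.27,-0.67,0,0,0,0],
    [0,0,0,-0.6,0,0,0],
    [0,0,0,-1,0,0,0],
    [0,0,0,-1,0,0,0],
    [0,0,0,-1,0,0,0],
    [0,0,0,-0.9,0,0,0],
    [0,0,0,-0.7,0,0,0],
    [0,0,0,-0.4,0,0,0],
    [0,0,0,0,0,0,0],
    [0,0,0,0,0,0,0]
  ]
}}

```text
t: 55.38
tool_pos: [409.5, -289.8, 138.8]
orientation: [[-0.91, 0.414, -0.001], [0.414, 0.91, 0.0], [0.001, -0.0, -1.0]]
force: [0.2, 0.5, -0.7]
gripper_width: 21.5
```

```bash
python3 - <<'E'
from h import *
c=cap('scene');save(c,'s14.png')
cv2.imwrite('pics/s14c.png',cv2.resize(c['pixels'][270:420,110:260],None,fx=4,fy=4,interpolation=cv2.INTER_CUBIC))
s=bot.observe();print(s['tool_pos'],s['orientation'][:,0])
E
```

```text
[ 409.78789608 -290.04656741  139.34458206] [-9.10386440e-01  4.13758473e-01 -6.75486629e-04]
```

View pics/s14c.png

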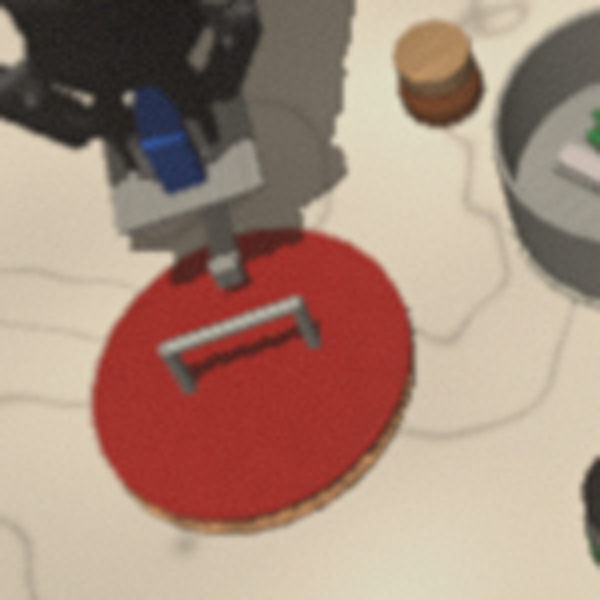

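The tip at (228,270) points at the middle of the loop, between its posts. I'll advance and lift gently.

Call:
{"name": "move_arm", "arguments": {
  "targets": [
    [0,0.3,-0.14,0,0,0,0],
    [0,0.55,-0.25,0,0,0,0],
    [0,0.6,-0.27,0,0,0,0],
    [0,0.6,-0.27,0,0,0,0],
    [0,0.45,-0.2,0,0,0,0],
    [0,0.24,-0.12,0,0,0,0],
    [0,0,0,0,0,0,0],
    [0,0,0,0,0,0,0]
  ]
}}

```text
t: 56.1
tool_pos: [477.7, -321.4, 138.8]
orientation: [[-0.91, 0.414, 0.0], [0.414, 0.91, -0.0], [-0.0, -0.0, -1.0]]
force: [-1.2, -0.2, -2.7]
gripper_width: 21.3
```

Call:
{"name": "move_arm", "arguments": {
  "targets": [
    [0,0,0,0.3,0,0,0],
    [0,0,0,0.3,0,0,0],
    [0,0,0,0.1,0,0,0],
    [0,0,0,0.08,0,0,0],
    [0,0,0,0.08,0,0,0],
    [0,0,0,0.08,0,0,0],
    [0,0,0,0.08,0,0,0],
    [0,0,0,0.08,0,0,0],
    [0,0,0,0.08,0,0,0],
    [0,0,0,0,0,0,0]
  ]
}}

```text
t: 56.93
tool_pos: [477.8, -321.4, 168.3]
orientation: [[-0.91, 0.414, 0.0], [0.414, 0.91, -0.0], [-0.0, -0.0, -1.0]]
force: [-0.6, 0.1, -5.5]
gripper_width: 21.4
```

Call:
{"name": "move_arm", "arguments": {
  "targets": [
    [0,0,0,0.12,0,0,0],
    [0,0,0,0.24,0,0,0],
    [0,0,0,0.36,0,0,0],
    [0,0,0,0.48,0,0,0],
    [0,0,0,0.48,0,0,0],
    [0,0,0,0.48,0,0,0],
    [0,0,0,0.48,0,0,0],
    [0,0,0,0.48,0,0,0],
    [0,0,0,0.36,0,0,0],
    [0,0,0,0.24,0,0,0]
  ]
}}

```text
t: 57.77
tool_pos: [478.1, -321.5, 262.6]
orientation: [[-0.91, 0.414, 0.001], [0.414, 0.91, -0.0], [-0.001, 0.0, -1.0]]
force: [0.2, -0.1, -4.9]
gripper_width: 21.5
```

Call:
{"name": "move_arm", "arguments": {
  "targets": [
    [0,0,0,0.12,0,0,0],
    [0,0.02,0.08,0.06,0,0,0],
    [0,0.05,0.16,0,0,0,0],
    [0,0.07,0.24,0,0,0,0],
    [0,0.1,0.32,0,0,0,0],
    [0,0.12,0.4,0,0,0,0],
    [0,0.15,0.48,0,0,0,0],
    [0,0.15,0.48,0,0,0,0],
    [0,0.15,0.48,0,0,0,0],
    [0,0.15,0.48,0,0,0,0]
  ]
}}

```text
t: 58.6
tool_pos: [502.1, -241.6, 265.3]
orientation: [[-0.911, 0.413, -0.0], [0.413, 0.911, 0.0], [0.001, 0.0, -1.0]]
force: [0.0, -0.7, -5.5]
gripper_width: 21.4
```

Call:
{"name": "move_arm", "arguments": {
  "targets": [
    [0,0.15,0.48,0,0,0,0],
    [0,0.15,0.48,0,0,0,0],
    [0,0.15,0.48,0,0,0,0],
    [0,0.15,0.48,0,0,0,0],
    [0,0.15,0.48,0,0,0,0],
    [0,0.15,0.48,0,0,0,0],
    [0,0.15,0.48,0,0,0,0],
    [0,0.15,0.48,0,0,0,0],
    [0,0.12,0.4,0,0,0,0],
    [0,0.1,0.32,0,0,0,0]
  ]
}}

```text
t: 59.43
tool_pos: [537.7, -127.8, 265.5]
orientation: [[-0.911, 0.413, -0.0], [0.413, 0.911, 0.0], [0.0, -0.0, -1.0]]
force: [0.1, -0.0, -4.7]
gripper_width: 21.2
```

Call:
{"name": "move_arm", "arguments": {
  "targets": [
    [0,0.07,0.24,0,0,0,0],
    [0,0.05,0.16,0,0,0,0],
    [0,0.02,0.08,0,0,0,0],
    [0,0,0,0,0,0,0],
    [0,0,0,0,0,0,0]
  ]
}}

```text
t: 59.85
tool_pos: [540.6, -117.8, 265.6]
orientation: [[-0.91, 0.415, -0.0], [0.415, 0.91, -0.0], [-0.0, -0.0, -1.0]]
force: [-0.5, -0.1, -4.0]
gripper_width: 21.5
```

```bash
python3 - <<'E'
from h import *
t=dict(np.load('pics/t12.npz'));g=cv2.medianBlur(cv2.cvtColor(t['pixels'],cv2.COLOR_BGR2GRAY),3)
# pot: outer rim circle
x0,y0=340,180;r=cv2.HoughCircles(cv2.resize(g[y0:y0+100,x0:x0+100],None,fx=4,fy=4),cv2.HOUGH_GRADIENT,1,20,param1=100,param2=25,minRadius=120,maxRadius=160)
for c in r[0][:4]: print(c, onz(t,[(x0+c[0]/4,y0+c[1]/4)],80).round(1), c[2]/4*2.22)
s=bot.observe();print(s['tool_pos'],s['force'])
E
```

```text
[187.5 195.5 142.1] [[547.6 -89.1  80. ]] 78.8655
[168.5 202.5 122. ] [[544.  -78.4  80. ]] 67.71
[188.5 215.5 123.9] [[536.5 -89.3  80. ]] 68.7645
[208.5 194.5 122.8] [[ 547.9 -100.8   80. ]] 68.154
[ 540.6441741  -117.78148921  265.55288835] [-0.5118692  -0.07318815 -4.04533769]
```

Call:
{"name": "move_arm", "arguments": {
  "targets": [
    [0,0.03,0.1,0,0,0,0],
    [0,0.06,0.2,0,0,0,0],
    [0,0.08,0.26,0,0,0,0],
    [0,0.08,0.26,0,0,0,0],
    [0,0.05,0.18,0,0,0,0],
    [0,0.02,0.1,0,0,0,0],
    [0,0,0,0,0,0,0],
    [0,0,0,0,0,0,0],
    [0,0,0,0,0,0,0]
  ]
}}

```text
t: 60.6
tool_pos: [548.7, -90.1, 265.6]
orientation: [[-0.91, 0.414, -0.0], [0.414, 0.91, -0.0], [0.0, -0.0, -1.0]]
force: [-0.7, -0.3, -5.1]
gripper_width: 21.3
```

```bash
python3 - <<'E'
from h import *
t=cap('top');save(t,'t15.png');np.savez('pics/t15.npz',**t)
h=cv2.cvtColor(t['pixels'],cv2.COLOR_BGR2HSV).astype(int);m=(((h[...,0]<6)|(h[...,0]>174))&(h[...,1]>150)&(h[...,2]>40)).astype(np.uint8)
k=max(cv2.findContours(m,0,1)[0],key=cv2.contourArea).reshape(-1,2)
s=bot.observe();z=s['tool_pos'][2]-108.9-46+10;P=onz(t,k,z)[:,:2]
f=__import__('scipy.optimize').optimize.least_squares(lambda q:np.hypot(P[:,0]-q[0],P[:,1]-q[1])-86,[549,-90],loss='soft_l1');print(len(P),z,f.x,np.median(abs(f.fun)),s['tool_pos'])
print(P.min(0),P.max(0))
E
```

```text
209 120.682668703475 [548.64438241 -95.21116301] 5.1951747934710255 [548.70914671 -90.14093423 265.5826687 ]
[468.8472211  -95.32874571] [635.47653335  -4.0384421 ]
```

The lid's red edge, in x 469 to 635 and y up to −4, puts its centre at about (549.4,−90), which is over the pot. Lowering now.

Call:
{"name": "move_arm", "arguments": {
  "targets": [
    [0,0,0,-0.12,0,0,0],
    [0,0,0,-0.24,0,0,0],
    [0,0,0,-0.28,0,0,0],
    [0,0,0,-0.24,0,0,0],
    [0,0,0,-0.16,0,0,0],
    [0,0,0,-0.08,0,0,0],
    [0,0,0,-0.04,0,0,0],
    [0,0,0,-0.04,0,0,0],
    [0,0,0,-0.04,0,0,0],
    [0,0,0,0,0,0,0]
  ]
}}

```text
t: 61.48
tool_pos: [548.8, -89.8, 234.5]
orientation: [[-0.91, 0.414, 0.0], [0.414, 0.91, 0.0], [-0.0, 0.0, -1.0]]
force: [0.4, 0.4, -5.7]
gripper_width: 21.0
```

Call:
{"name": "move_arm", "arguments": {
  "targets": [
    [0,0,0,-0.04,0,0,0],
    [0,0,0,-0.04,0,0,0],
    [0,0,0,-0.04,0,0,0],
    [0,0,0,-0.04,0,0,0],
    [0,0,0,0,0,0,0]
  ]
}}

```text
t: 61.9
tool_pos: [548.7, -89.8, 230.4]
orientation: [[-0.91, 0.414, -0.0], [0.414, 0.91, -0.0], [0.0, -0.0, -1.0]]
force: [-0.1, 0.9, -5.8]
gripper_width: 21.2
```

Call:
{"name": "move_arm", "arguments": {
  "targets": [
    [0,0,0,-0.04,0,0,0],
    [0,0,0,-0.04,0,0,0],
    [0,0,0,-0.04,0,0,0],
    [0,0,0,0,0,0,0],
    [0,0,0,0,0,0,0]
  ]
}}

```text
t: 62.32
tool_pos: [548.9, -89.8, 227.6]
orientation: [[-0.91, 0.414, 0.0], [0.414, 0.91, -0.0], [-0.0, 0.0, -1.0]]
force: [0.5, 0.7, -1.0]
gripper_width: 21.3
```

The load came off at about 229, the home height. Next: disengage, withdraw, and return the lifter.

Call:
{"name": "move_arm", "arguments": {
  "targets": [
    [0,0,0,-0.24,0,0,0],
    [0,0,0,-0.32,0,0,0],
    [0,0,0,-0.26,0,0,0],
    [0,0,0,0,0,0,0],
    [0,-0.2,0.09,0,0,0,0],
    [0,-0.4,0.18,0,0,0,0],
    [0,-0.5,0.23,0,0,0,0],
    [0,-0.6,0.27,0,0,0,0],
    [0,-0.6,0.27,0,0,0,0],
    [0,-0.6,0.27,0,0,0,0]
  ]
}}

```text
t: 63.15
tool_pos: [474.8, -56.6, 207.0]
orientation: [[-0.91, 0.414, -0.0], [0.414, 0.91, 0.0], [0.0, 0.0, -1.0]]
force: [0.9, 0.0, -1.7]
gripper_width: 21.5
```

Call:
{"name": "move_arm", "arguments": {
  "targets": [
    [0,-0.4,0.18,0,0,0,0],
    [0,0,0,0.4,0,0,0],
    [0,0,0,1,0,0,0],
    [0,0,0,1,0,0,0],
    [0,0.1,0.3,0.5,0,0,0],
    [0,0.37,1,0,0,0,0.6],
    [0,0.37,1,0,0,0,0.6],
    [0,0.37,1,0,0,0,0.6],
    [0,0.37,1,0,0,0,0.6],
    [0,0.37,1,0,0,0,0.6]
  ]
}}

```text
t: 63.98
tool_pos: [515.3, 83.1, 278.7]
orientation: [[-0.984, 0.18, -0.001], [0.18, 0.984, -0.001], [0.001, -0.001, -1.0]]
force: [0.9, 0.6, -1.8]
gripper_width: 21.3
```

Call:
{"name": "move_arm", "arguments": {
  "targets": [
    [0,0.37,1,0,0,0,0.6],
    [0,0.37,1,0,0,0,0.6],
    [0,0.37,1,0,0,0,0.6],
    [0,0.37,1,0,0,0,0.6],
    [0,0.37,1,0,0,0,0.6],
    [0,0.37,1,0,0,0,0.6],
    [0,0.37,0.9,0,0,0,0.6],
    [0,0.3,0.6,0,0,0,0],
    [0,0,0,0,0,0,0],
    [0,0,0,0,0,0,0]
  ]
}}

```text
t: 64.82
tool_pos: [586.7, 269.7, 277.5]
orientation: [[-0.988, -0.152, -0.002], [-0.152, 0.988, -0.002], [0.003, -0.002, -1.0]]
force: [-1.0, -1.1, -2.5]
gripper_width: 21.3
```

Call:
{"name": "move_arm", "arguments": {
  "targets": [
    [0,0.3,0.8,0,0,0,0.15],
    [0,0.3,0.8,0,0,0,0],
    [0,0,0,0,0,0,0],
    [0,0,0,0,0,0,0],
    [0,0,0,0,0,0,0]
  ]
}}

```text
t: 65.23
tool_pos: [601.9, 306.9, 278.8]
orientation: [[-0.987, -0.161, -0.001], [-0.161, 0.987, -0.001], [0.001, -0.001, -1.0]]
force: [1.2, 0.6, -2.4]
gripper_width: 21.5
```

Call:
{"name": "move_arm", "arguments": {
  "targets": [
    [0,0,0.18,-0.4,0,0,0.05],
    [0,0,0,-0.8,0,0,0],
    [0,0,0,-1,0,0,0],
    [0,0,0,-1,0,0,0],
    [0,0,0,-1,0,0,0],
    [0,0,0,-0.8,0,0,0],
    [0,0,0,-0.5,0,0,0],
    [0,0,0,-0.2,0,0,0],
    [0,0,0,0,0,0,0],
    [0,0,0,0,0,0,0]
  ]
}}

```text
t: 66.07
tool_pos: [602.8, 311.9, 137.8]
orientation: [[-0.986, -0.164, 0.001], [-0.164, 0.986, 0.0], [-0.001, 0.0, -1.0]]
force: [-0.0, 0.1, -2.0]
gripper_width: 21.1
```

Call:
{"name": "move_arm", "arguments": {
  "targets": [
    [0,0,0,-0.06,0,0,0],
    [0,0,0,-0.06,0,0,0],
    [0,0,0,-0.06,0,0,0],
    [0,0,0,-0.06,0,0,0],
    [0,0,0,0,0,0,0],
    [0,0,0,0,0,0,0]
  ]
}}

```text
t: 66.57
tool_pos: [602.3, 311.9, 131.1]
orientation: [[-0.986, -0.164, -0.0], [-0.164, 0.986, -0.0], [0.0, -0.0, -1.0]]
force: [-0.2, -1.2, -1.8]
gripper_width: 21.2
```

Call:
{"name": "move_arm", "arguments": {
  "targets": [
    [0,0,0,-0.06,0,0,0],
    [0,0,0,-0.04,0,0,0],
    [0,0,0,0,0,0,0],
    [100,0,0,0,0,0,0],
    [100,0,0,0,0,0,0],
    [100,0,0,0,0,0,0],
    [100,0,0,0,0,0,0],
    [100,0,0,0,0,0,0],
    [100,0,0,0.6,0,0,0],
    [100,0,0,1,0,0,0]
  ]
}}

```text
t: 67.4
tool_pos: [601.0, 311.4, 166.5]
orientation: [[-0.986, -0.165, -0.004], [-0.165, 0.986, -0.003], [0.004, -0.002, -1.0]]
force: [-0.1, -0.0, -0.5]
gripper_width: 85.4
```

Call:
{"name": "move_arm", "arguments": {
  "targets": [
    [100,0,0,1,0,0,0],
    [100,0,0,1,0,0,0],
    [100,0,0,1,0,0,0],
    [100,-0.5,0,1,0,0,0],
    [100,-1,0.2,0,0,0,0],
    [100,-1,0.2,0,0,0,0],
    [100,-0.6,0.2,0,0,0,0],
    [100,0,0,0,0,0,0],
    [100,0,0,0,0,0,0],
    [100,0,0,0,0,0,0]
  ]
}}

```text
t: 68.23
tool_pos: [525.3, 326.7, 268.7]
orientation: [[-0.986, -0.164, 0.0], [-0.164, 0.986, 0.0], [-0.0, -0.0, -1.0]]
force: [-0.3, 0.3, -0.1]
gripper_width: 85.3
```

```bash
python3 - <<'E'
from h import *
t=cap('top');s=cap('scene');w=cap('wrist')
h=cv2.cvtColor(t['pixels'],cv2.COLOR_BGR2HSV).astype(int);m=(((h[...,0]<6)|(h[...,0]>174))&(h[...,1]>150)&(h[...,2]>60)).astype(np.uint8)
k=max(cv2.findContours(m,0,1)[0],key=cv2.contourArea);print('top',cv2.fitEllipse(k),cv2.minEnclosingCircle(onz(t,k.reshape(-1,2),82)[:,:2].astype(np.float32)))
h=cv2.cvtColor(s['pixels'],cv2.COLOR_BGR2HSV).astype(int);m=(((h[...,0]<6)|(h[...,0]>174))&(h[...,1]>150)&(h[...,2]>60)).astype(np.uint8)
k2=max(cv2.findContours(m,0,1)[0],key=cv2.contourArea);e=cv2.fitEllipse(k2);print('scene',e,tri(t,cv2.fitEllipse(k)[0],s,e[0]))
o=np.zeros((600,800,3),np.uint8);o[:300,:400]=cv2.resize(s['pixels'][170:350,200:440],(400,300),interpolation=cv2.INTER_CUBIC);o[:300,400:]=cv2.resize(w['pixels'],(400,300));o[300:,:]=cv2.resize(t['pixels'][130:310,100:580],(800,300));cv2.imwrite('pics/v16.png',o)
E
```

```text
top ((386.85693359375, 227.69564819335938), (75.6161117553711, 75.76570892333984), 61.28634262084961) ((550.4093017578125, -88.94171142578125), 85.86079406738281)
scene ((269.1322937011719, 299.55413818359375), (61.65890884399414, 73.85665130615234), 79.13301086425781) (array([549.54816759, -90.86580477,  76.15694254]), np.float64(3.2320312881036144))
```

View pics/v16.png

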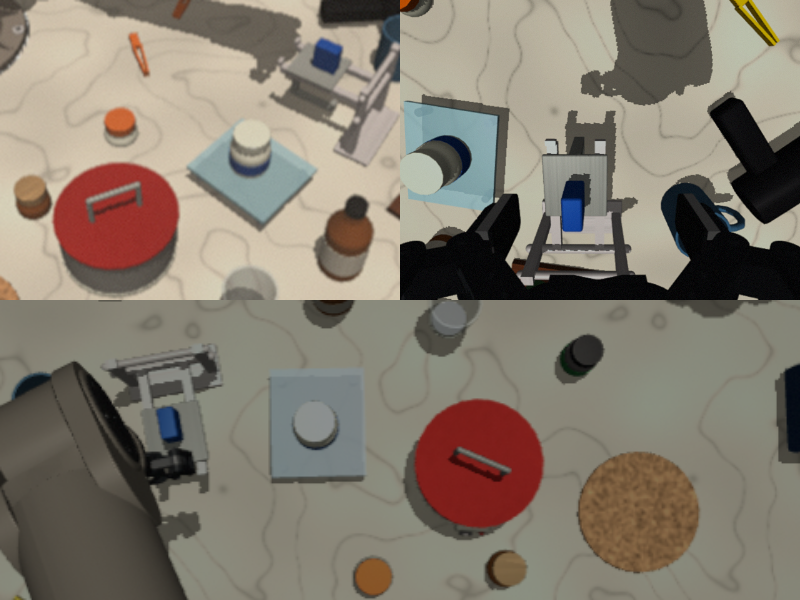

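The final picture shows the lid back at its starting pixels, within 0.3 px in both views. The lifter is hung on the rail, the bottle is on the shelf, the mat is clear and no tools remain on the counter.

```bash
python3 -c "
from station import bot
print(bot.hand_in())"
```

```text
the job is handed in; nothing more can be done
None
```

The job is done and handed in, at about 68 s of the 210 s allowed.

- **Bottle:** it stands on the acrylic shelf, near the centre.
- **Lid:** I lifted it by its loop with the blue lifter and set it flat on the cork mat. After the tools were in, I used the lifter to put it back on the steriliser.
- **Tools:** clippers, tweezers and clip were all present, and all three are in the steriliser. I left the orange and yellow look-alikes alone.
- **Lifter:** I hung it on the rail while handling the tools, and it is back on its two prongs now.

**Last checks:** the lid's outline is within about 0.3 px of where it started in both the top and scene views. Its weight came off the lifter at the same height as when it was first lifted, so it appears fully home. The final pictures show the lifter hanging on the rail, the mat clear, no grooming tools on the counter and the gripper clear of everything. I saw no sign that anything had been knocked aside.

**Disagreements:** triangulating the lid's disc from the two fixed cameras gave a height of 76 mm against the expected 84 mm. The same offset appeared before the lid was ever moved, so I put it down to camera calibration. A circle fit to the lid while it hung over the pot was spoiled by the gripper in the way, so I used its visible edges instead. The largest force reading I saw was about 35 N, pressing the bottle onto the shelf.

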